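Stand the finishing bottles in their drip trays

TASK

On the glass-worker's bench, stand each of the four narrow-necked bottles in the steel drip tray that has its outline: large round bottle in the large round tray, small round bottle in the small round tray, square in square, oblong in oblong, each flat on its tray's floor. Keep the bottles upright all the while and set them down rather than dropping them. Leave the two wide-lidded jars standing where they are.

Things in the scene. Friction and masses are not known exactly. Their poses are not given: they have to be found in the camera images.
- bottle_large_round: Large round bottle of white plastic with a paper label and a black screw cap on a narrow neck. Loose, stands upright, origin at the centre of its underside, z up. Body a cylinder 60 mm in diameter and 98 mm tall; with the cap (28 mm in diameter) 128 mm tall. About 0.15 to 0.31 kg.
- bottle_small_round: Small round bottle of white plastic with a paper label and a black screw cap on a narrow neck. Loose, stands upright, origin at the centre of its underside, z up. Body a cylinder 38 mm in diameter and 72 mm tall; with the cap (20 mm in diameter) 102 mm tall. About 0.06 to 0.11 kg.
- bottle_square: Square bottle of white plastic with a paper label and a black screw cap on a narrow neck. Loose, stands upright, origin at the centre of its underside, z up. Body 46 mm by 46 mm (sides along its x and y) and 85 mm tall; with the cap (24 mm in diameter) 115 mm tall. About 0.12 to 0.24 kg.
- bottle_oblong: Oblong bottle of white plastic with a paper label and a black screw cap on a narrow neck. Loose, stands upright, origin at the centre of its underside, z up. Body 68 mm along its x by 30 mm along its y and 90 mm tall; with the cap (22 mm in diameter) 120 mm tall. About 0.12 to 0.24 kg.
- tray_large_round: Large round drip tray, 86 mm in diameter outside, 80 mm inside. Plain steel, fixed to the bench, floor 3 mm thick, walls 3 mm thick, rim 12 mm high. Origin at the centre of its underside, z up. 
- tray_small_round: Small round drip tray, 64 mm in diameter outside, 58 mm inside. Plain steel, fixed to the bench, floor 3 mm thick, walls 3 mm thick, rim 12 mm high. Origin at the centre of its underside, z up. 
- tray_square: Square drip tray, 72 mm by 72 mm outside, 66 mm by 66 mm inside, sides along its x and y. Plain steel, fixed to the bench, floor 3 mm thick, walls 3 mm thick, rim 12 mm high. Origin at the centre of its underside, z up. 
- tray_oblong: Oblong drip tray, 94 mm along its x by 56 mm along its y outside, 88 mm by 50 mm inside. Plain steel, fixed to the bench, floor 3 mm thick, walls 3 mm thick, rim 12 mm high. Origin at the centre of its underside, z up. The oblong bottle fits only with its long side roughly along the tray's x.
- jar_large: Large jar: white cylinder 64 mm in diameter with a black lid of full width (66 mm) and no neck, 68 mm tall. Loose, to be left where it stands. Origin at the centre of its underside, z up.
- jar_small: Small jar: white cylinder 50 mm in diameter with a black lid of full width (52 mm) and no neck, 46 mm tall. Loose, to be left where it stands. Origin at the centre of its underside, z up.
Things that resemble listed ones, but are neither listed nor needed, are in the scene too. Leave any orange look-alike of the bottle_large_round alone.

How it is judged:
By the outcome, as a careful person would: the job done as asked, in the order asked, and still so for the second after the job is handed in, with the robot touching nothing.
It also fails if it takes over 104 s, if anything falls off the work surface, if the arm or the gripper's body presses on something with over 40 N, if the wrist force passes 120 N, or if a joint passes its speed limit or range.

ROBOT

A 6-joint arm with a two-finger parallel gripper is mounted at the origin on the work surface. World frame = base frame: x ahead of the robot, y to its left, z up, the work surface at z = 0. Lengths are in m, angles in rad, forces in N, time in s.
With the tool pointing down it reaches from about 0.25 to 0.85 m from the base axis. Payload 12.5 kg.
Tool frame: the origin (TCP) lies at the very end of the fingers, on their centre line; the grasp point (between the pads) lies 19 mm behind it; z points along the fingers, y is the direction in which the jaws open and shut (so a half turn about z gives the same grasp; the last joint's range is limited). The gripper opens to 93 mm and grips with 3 to 60 N. Pads are 15 mm wide; open, the fingers measure 128 mm over their backs; the gripper's body (75 mm by 188 mm) begins 65 mm behind the grasp point.
Start: joints at [1.026, 0.351, 1.652, -0, 1.139, -0.085], TCP at [0.244, 0.493, 0.182] pointing down, gripper open.
Joint ranges: [-2.75, 2.75], [-0.79, 2.1], [0.01, 2.65], [-1.57, 4.71], [0.07, 3.14], [-2.87, 2.87]. Speed limits (rad/s): [2.22, 2.22, 2.79, 3.14, 3.14, 3.14].

INTERFACE

Orientations are given as a rotation vector (axis times angle).
In Python, from cell import ctrl gives the robot as it stands. The module is installed in compiled form; this text tells all that it offers.
- The arm moves only by the tool arm_command, never from a script. Its arguments are lists of equal length, an entry for each row: "translation": the shift along the tool's x, y, z in m, a list of three; "rot": the turn, a rotation vector about the tool's x, y, z in degrees, a list of three; "claw": the closure, from 0 (fully open) to 1 (shut). In form: {"translation": [[tx, ty, tz], ...], "rot": [[ax, ay, az], ...], "claw": [claw, ...]}. A call has 1 to 5 rows; each row is the pose to reach, as a shift and turn from the pose measured when the call began, along the tool's axes at that moment; what a row does not reach only later rows make up. A row lasts 1/12 s, in which the tool goes at most 41.7 mm and 7.16 degrees, less where a joint would pass 70% of its speed; a pose out of reach is approached as far as the arm can. A call with a gripper value outside its range is refused whole. The fingers move at their own pace and stop on an object; "squeeze" is the grip in N (left out, the last holds). Time passes only in rows, so rows that repeat a pose let the fingers close. It gives the time, the measured TCP pose, the force and the opening at its end, in the units of the state.
- ctrl.observe(): the state, without advancing time (a new reading comes with each control period).
- ctrl.capture(name): name is "scene" or "top" or "wrist"; returns the picture (400x640x3 uint8, red, green, blue); there is no depth.
- ctrl.camera_info(name): a dict with "camera_matrix" (3x3 intrinsics, pixels), "position" and "attitude" of the camera in the world; the wrist camera has in their place "tool_from_camera" (4x4, takes a point from camera to tool coordinates, whose origin is the TCP and whose axes are the flange's). Camera axes: x right, y down, z forward; pixel columns grow to the right and rows downward; lengths in m; the calibration is good to about 2 mm. The wrist camera is an equidistant fisheye: a pixel r from the principal point sees the ray r / f radians off the axis. A picture is of the moment at which its call begins: read the wrist's pose just before it. camera_info takes no time and is no camera call.
- ctrl.job_done(): hands the job in, once; it reports no verdict.
The state is a dict: "time": time; "qpos": joint angles; "joint_vel": joint speeds; "joint_torque": joint torques, N m; "tool_pos": TCP position; "tool_rot": TCP orientation; "contact_force": force on the tool from outside, world axes, zero at the start; "wrist_torque": the same for the moment, N m; "finger_gap": finger opening in m.
Only numpy, scipy, OpenCV 4.12 (cv2) and the standard library are available. Lean on these libraries where they do the work, as an engineer would, in place of code of your own. Each camera call takes 0.05 s, during which the arm holds its last target.

## Working session

There is one attempt and no reset: what is moved stays moved. The work goes in short steps, Python scripts to look and compute and a tool call to move; the robot and the scene stay as the last step left them, time stands still between calls to the robot, and variables do not carry over. Pictures are saved under pics/ and viewed, and the job is handed in when it is done.

Besides the shell and the picture viewer there is one more tool, called after "Emit:" by a JSON object that holds its "name" and its "arguments", one argument or row to a line. arm_command: Moves the arm, as the interface text tells. Its arguments: {"type":"object","properties":{"translation":{"type":"array"},"rot":{"type":"array"},"claw":{"type":"array"},"squeeze":{"type":"number"}},"required":["translation","rot","claw"]}

```bash
mkdir -p pics; python3 - <<'E'
from cell import ctrl
import cv2
print(ctrl.observe())
for n in ["scene","top","wrist"]:
    print(n,ctrl.camera_info(n))
for n in ["scene","top"]:
    cv2.imwrite(f"pics/{n}0.png",ctrl.capture(n)[:,:,::-1])
E
```

```text
{'time': 0.0, 'qpos': array([ 1.02639089e+00,  3.51256203e-01,  1.65240922e+00, -1.93456985e-05,
        1.13910022e+00, -8.46229147e-02]), 'joint_vel': array([ 1.02846978e-03,  8.87795062e-04, -6.03102063e-04,  1.23322515e-03,
        7.03621871e-06, -1.11549861e-03]), 'joint_torque': array([ 1.71231706e-03, -4.97317672e+01, -2.85261673e+01,  6.99277176e-02,
        2.56335171e-02, -8.82806353e-05]), 'tool_pos': array([0.24385868, 0.49255667, 0.18099617]), 'tool_rot': array([-7.15788508e-01, -3.05860642e+00,  1.76048977e-03]), 'contact_force': array([0.00206629, 0.43766421, 0.4776472 ]), 'wrist_torque': array([-0.021894  , -0.00362989, -0.00017557]), 'finger_gap': 0.09238718478517048}
scene {'camera_matrix': array([[420.7795326 ,   0.        , 317.84641995],
       [  0.        , 420.7795326 , 206.44050763],
       [  0.        ,   0.        ,   1.        ]]), 'position': array([1.09479906, 0.410904  , 0.8777546 ]), 'attitude': array([-1.19695213, -2.40187181,  0.92067222])}
top {'camera_matrix': array([[438.22070299,   0.        , 310.14810212],
       [  0.        , 438.22070299, 195.4446674 ],
       [  0.        ,   0.        ,   1.        ]]), 'position': array([ 0.46887649, -0.06165373,  1.25815816]), 'attitude': array([-2.20427939,  2.18403565, -0.05598261])}
wrist {'camera_matrix': array([[309.70691629,   0.        , 326.04980775],
       [  0.        , 309.70691629, 197.32208388],
       [  0.        ,   0.        ,   1.        ]]), 'tool_from_camera': array([[ 7.89394830e-04, -9.55171679e-01, -2.96051414e-01,
         8.29488782e-02],
       [ 9.99999688e-01,  7.50646540e-04,  2.44546265e-04,
        -5.97335891e-04],
       [-1.13536965e-05, -2.96051515e-01,  9.55171974e-01,
        -2.03893822e-01],
       [ 0.00000000e+00,  0.00000000e+00,  0.00000000e+00,
         1.00000000e+00]])}
```

View pics/scene0.png

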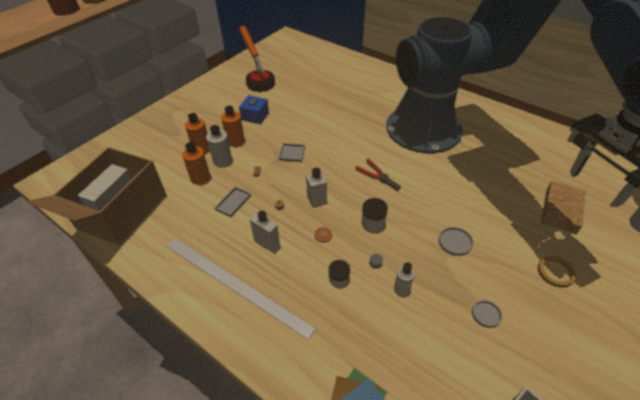

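View pics/top0.png

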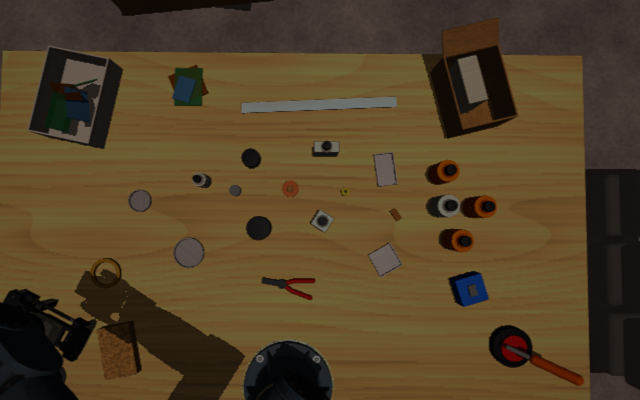

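```bash
python3 - <<'E'
import cv2,numpy as np
im=cv2.imread("pics/top0.png")
f=lambda c:np.clip(255*(c/255.)**0.6*1.2,0,255).astype(np.uint8)
def crop(n,x,y,w,h,s): cv2.imwrite(f"pics/{n}.png",f(cv2.resize(im[y:y+h,x:x+w],None,fx=s,fy=s,interpolation=cv2.INTER_CUBIC)))
crop("a",110,130,160,120,5)
crop("b",280,130,130,150,4)
crop("c",400,140,120,120,5)
E
```

```text
(no output)
```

View pics/a.png

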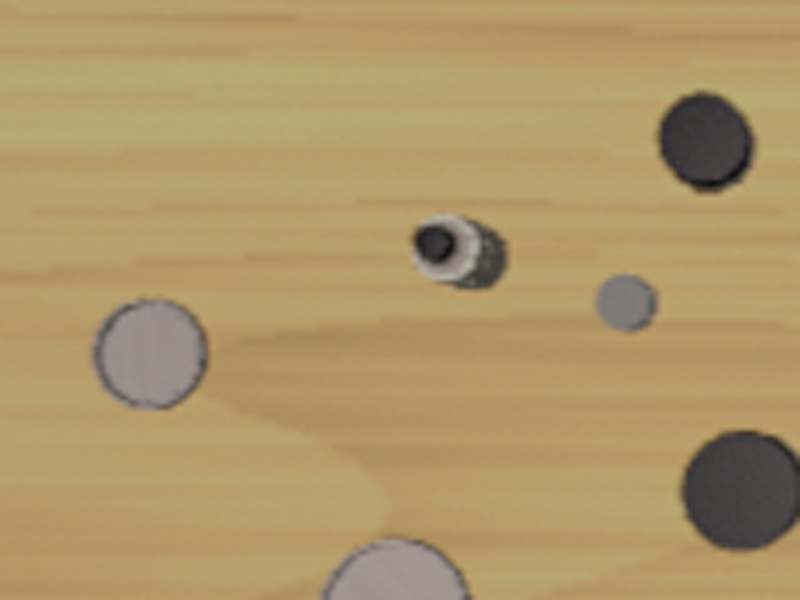

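View pics/b.png

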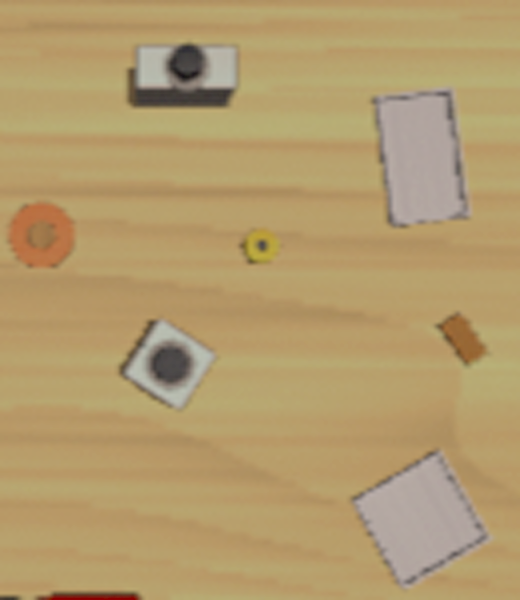

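View pics/c.png

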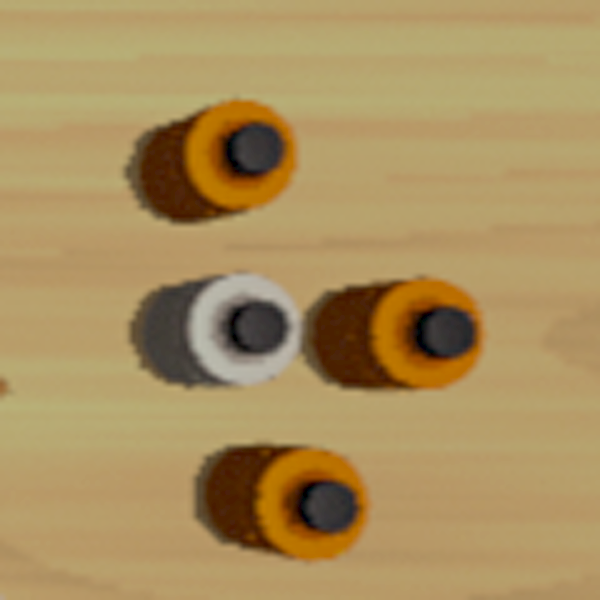

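```bash
cat > h.py <<'E'
import numpy as np,cv2
from cell import ctrl
from scipy.spatial.transform import Rotation as R
def px(cam,u,v,z):
    c=ctrl.camera_info(cam);K=c['camera_matrix']
    d=R.from_rotvec(c['attitude']).as_matrix()@np.linalg.solve(K,[u,v,1.])
    p=c['position'];return p+d*(z-p[2])/d[2]
def proj(cam,P):
    c=ctrl.camera_info(cam);q=R.from_rotvec(c['attitude']).as_matrix().T@(np.array(P)-c['position']);q=c['camera_matrix']@q;return q[:2]/q[2]
E
python3 - <<'E'
from h import *
np.set_printoptions(precision=4,suppress=True)
f=lambda x,y,s,ox,oy:((x+.5)/s-.5+ox,(y+.5)/s-.5+oy)
P=lambda n,z,*a:print(n,px('top',*f(*a),z)[:2])
P('small cap',.102,435,243,5,110,130);P('small body',.072,446,249,5,110,130)
P('obl cap',.12,187,63,4,280,130)
o=[px('top',*f(x,y,4,280,130),.09)[:2] for x,y in [(136,46),(238,46),(237,90),(136,89)]];print('obl body',np.mean(o,0),o[1]-o[0])
P('sq cap',.115,170,364,4,280,130)
o=[px('top',*f(x,y,4,280,130),.085)[:2] for x,y in [(161,321),(216,356),(181,408),(127,369)]];print('sq body',np.mean(o,0),[np.degrees(np.arctan2(*(o[(i+1)%4]-o[i])[::-1])) for i in range(4)])
P('large cap',.128,258,326,5,400,140);P('large body',.098,244,329,5,400,140)
for a in [(256,148),(445,331),(328,505)]:P('orange cap',.128,*a,5,400,140)
P('small tray',.012,151,353,5,110,130)
print('large tray',px('top',189,252,.012))
for n,o in [('obl tray',[(374,97),(452,91),(468,215),(390,226)]),('sq tray',[(353,498),(438,451),(488,537),(406,587)])]:
    o=[px('top',*f(x,y,4,280,130),.012)[:2] for x,y in o];print(n,np.mean(o,0),[(np.linalg.norm(o[(i+1)%4]-o[i]),np.degrees(np.arctan2(*(o[(i+1)%4]-o[i])[::-1]))) for i in range(4)])
# larger tray detail
im=cv2.imread("pics/top0.png")[220:290,120:230];im=np.clip(255*(cv2.resize(im,None,fx=6,fy=6,interpolation=2)/255.)**.6*1.2,0,255).astype(np.uint8);cv2.imwrite("pics/d.png",im)
im=cv2.imread("pics/scene0.png")[90:330,170:520];im=np.clip(255*(cv2.resize(im,None,fx=2.2,fy=2.2,interpolation=2)/255.)**.6*1.2,0,255).astype(np.uint8);cv2.imwrite("pics/e.png",im)
E
```

```text
small cap [0.5725 0.2414]
small body [0.572  0.2432]
obl cap [ 0.6601 -0.101 ]
obl body [ 0.662  -0.1019] [ 0.0006 -0.0685]
sq cap [ 0.4635 -0.0916]
sq body [ 0.4637 -0.0932] [np.float64(-121.95248532155907), np.float64(146.44086863091474), np.float64(54.73862375744829), np.float64(-34.83446036211076)]
large cap [ 0.5073 -0.4237]
large body [ 0.5067 -0.4259]
orange cap [ 0.5996 -0.4234]
orange cap [ 0.5057 -0.5201]
orange cap [ 0.4157 -0.459 ]
small tray [0.5162 0.4253]
large tray [0.3709 0.2817 0.012 ]
obl tray [ 0.6121 -0.2723] [(np.float64(0.05599303464032378), np.float64(-85.05454168347873)), (np.float64(0.08958539452746775), np.float64(-172.72285143913368)), (np.float64(0.05620048214840941), np.float64(98.56497845121031)), (np.float64(0.09312685270490703), np.float64(7.1297288880427825))]
sq tray [ 0.3559 -0.2726] [(np.float64(0.06884991658498103), np.float64(-60.749734797371026)), (np.float64(0.06971338928213089), np.float64(-149.60010369000602)), (np.float64(0.0678988218879109), np.float64(121.57450180776176)), (np.float64(0.07249288257731301), np.float64(31.151952211773178))]
```

View pics/d.png

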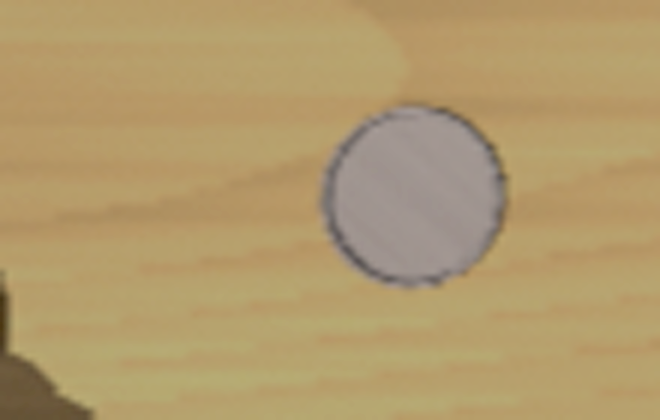

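View pics/e.png

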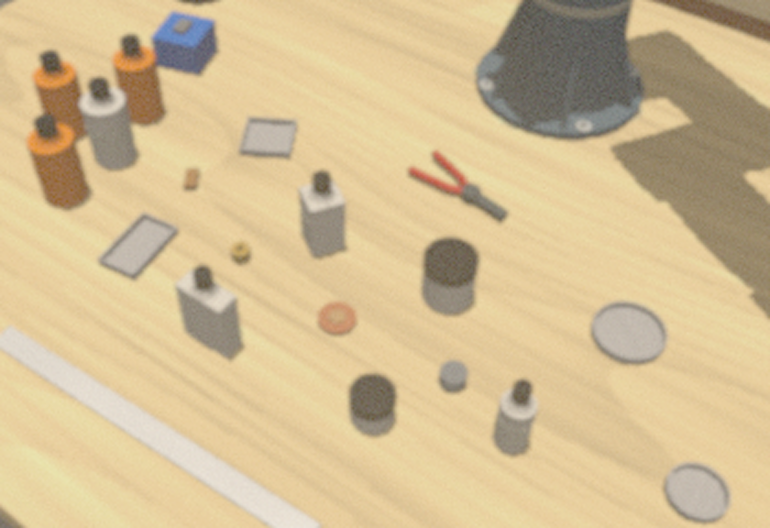

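```bash
cat >> h.py <<'E'
def to(x,y,z,yaw=None):
    """yaw: world dir (deg) of tool y, mod 180"""
    s=ctrl.observe();Rt=R.from_rotvec(s['tool_rot']);M=Rt.as_matrix()
    cur=np.degrees(np.arctan2(M[1,1],M[0,1]))
    if yaw is None: yaw=cur
    best=[]
    for k in (-2,-1,0,1,2):
        a=np.radians(yaw+180*k);yv=np.array([np.cos(a),np.sin(a),0]);zv=np.array([0,0,-1.]);T=np.stack([np.cross(yv,zv),yv,zv],1)
        rv=(Rt.inv()*R.from_matrix(T)).as_rotvec(degrees=True);best.append((np.linalg.norm(rv),rv))
    rv=min(best,key=lambda b:b[0])[1]
    print('t',round(s['time'],2),'pos',s['tool_pos'].round(4),'yaw',round(cur,1),'q1,q6',s['qpos'][[0,5]].round(2),'gap',round(s['finger_gap'],4),'F',s['contact_force'].round(1))
    print('  trans',(M.T@(np.array([x,y,z])-s['tool_pos'])).round(4),'rot',rv.round(2))
E
python3 - <<'E'
from h import *
np.set_printoptions(precision=4,suppress=True)
for n,z,x,y in [('small',.102,522,382),('obl',.12,203,268),('sq',.115,321,172),('large',.128,99,80),('smalltray',.012,697,492),('largetray',.012,629,332),('sqtray',.012,269,138),('obltray',.012,139,246)]:
    print(n,px('scene',170+(x+.5)/2.2-.5,90+(y+.5)/2.2-.5,z)[:2])
print(px('top',188.6,252.2,.012))
to(.507,-.424,.25,-50); to(.507,-.424,.25,0)
E
```

```text
small [0.5703 0.2435]
obl [ 0.6594 -0.1018]
sq [ 0.4589 -0.0944]
large [ 0.5037 -0.4265]
smalltray [0.5206 0.4315]
largetray [0.3746 0.2889]
sqtray [ 0.3613 -0.2642]
obltray [ 0.6184 -0.2651]
[0.3703 0.2828 0.012 ]
t 0.1 pos [0.2439 0.4926 0.1811] yaw 63.7 q1,q6 [ 1.03 -0.08] gap 0.0927 F [-0.2  0.9  0.2]
  trans [-0.6426 -0.7046 -0.0683] rot [ -0.05  -0.04 -66.35]
t 0.1 pos [0.2439 0.4926 0.1811] yaw 63.7 q1,q6 [ 1.03 -0.08] gap 0.0927 F [-0.2  0.9  0.2]
  trans [-0.6426 -0.7046 -0.0683] rot [-0.06  0.03 63.65]
```

Emit:
{"name": "arm_command", "arguments": {
  "translation": [
    [-0.642, -0.705, -0.075],
    [-0.642, -0.705, -0.075],
    [-0.642, -0.705, -0.075],
    [-0.642, -0.705, -0.075],
    [-0.642, -0.705, -0.075]
  ],
  "rot": [
    [0, 0, -66.3],
    [0, 0, -66.3],
    [0, 0, -66.3],
    [0, 0, -66.3],
    [0, 0, -66.3]
  ],
  "claw": [0, 0, 0, 0, 0]
}}

```text
time: 0.52
tool_pos: [0.2977, 0.3051, 0.1968]
tool_rot: [0.2, -3.134, 0.001]
contact_force: [0.8, 0.1, -0.5]
finger_gap: 0.0929
```

```bash
python3 -c "
from h import *
to(.506,-.425,.25,-50)"
```

```text
t 0.52 pos [0.2977 0.3051 0.1968] yaw 97.3 q1,q6 [ 0.69 -1.01] gap 0.0929 F [ 0.8  0.1 -0.5]
  trans [-0.1135 -0.7508 -0.0528] rot [-2.000e-02 -6.000e-02 -3.268e+01]
```

Emit:
{"name": "arm_command", "arguments": {
  "translation": [
    [-0.1135, -0.751, -0.06],
    [-0.1135, -0.751, -0.06],
    [-0.1135, -0.751, -0.06],
    [-0.1135, -0.751, -0.06],
    [-0.1135, -0.751, -0.06]
  ],
  "rot": [
    [0, 0, 0],
    [0, 0, 0],
    [0, 0, 0],
    [0, 0, 0],
    [0, 0, 0]
  ],
  "claw": [0, 0, 0, 0, 0]
}}

```text
time: 0.93
tool_pos: [0.3545, 0.1054, 0.2136]
tool_rot: [0.201, -3.135, 0.001]
contact_force: [1.5, 0.8, 0.2]
finger_gap: 0.0931
```

```bash
python3 -c "
from h import *
to(.506,-.425,.25,55)"
```

```text
t 0.93 pos [0.3545 0.1054 0.2136] yaw 97.3 q1,q6 [ 0.16 -1.54] gap 0.0931 F [1.5 0.8 0.2]
  trans [-0.0825 -0.5454 -0.0362] rot [-4.000e-02 -2.000e-02  4.234e+01]
```

Emit:
{"name": "arm_command", "arguments": {
  "translation": [
    [-0.0825, -0.545, -0.036],
    [-0.0825, -0.545, -0.036],
    [-0.0825, -0.545, -0.036],
    [-0.0825, -0.545, -0.036],
    [-0.0825, -0.545, -0.036]
  ],
  "rot": [
    [0, 0, 42.3],
    [0, 0, 42.3],
    [0, 0, 42.3],
    [0, 0, 42.3],
    [0, 0, 42.3]
  ],
  "claw": [0, 0, 0, 0, 0]
}}

```text
time: 1.35
tool_pos: [0.4114, -0.0949, 0.2273]
tool_rot: [-0.783, -3.042, 0.001]
contact_force: [1.4, 1.1, 0.7]
finger_gap: 0.0934
```

```bash
python3 -c "
from h import *
to(.506,-.425,.25,55)"
```

```text
t 1.35 pos [ 0.4114 -0.0949  0.2273] yaw 61.1 q1,q6 [-0.34 -1.4 ] gap 0.0934 F [1.4 1.1 0.7]
  trans [-0.2422 -0.2434 -0.0225] rot [-0.04  0.01  6.13]
```

Emit:
{"name": "arm_command", "arguments": {
  "translation": [
    [-0.242, -0.243, -0.022],
    [-0.242, -0.243, -0.022],
    [-0.242, -0.243, -0.022],
    [-0.242, -0.243, -0.022],
    [-0.242, -0.243, -0.022]
  ],
  "rot": [
    [0, 0, 6.1],
    [0, 0, 6.1],
    [0, 0, 6.1],
    [0, 0, 6.1],
    [0, 0, 6.1]
  ],
  "claw": [0, 0, 0, 0, 0]
}}

```text
time: 1.77
tool_pos: [0.4684, -0.2948, 0.2403]
tool_rot: [-0.944, -2.996, 0.001]
contact_force: [-0.0, 0.8, 0.2]
finger_gap: 0.0926
```

```bash
python3 -c "
from h import *
to(.506,-.425,.25,55)"
```

```text
t 1.77 pos [ 0.4684 -0.2948  0.2403] yaw 55.0 q1,q6 [-0.65 -1.61] gap 0.0926 F [-0.   0.8  0.2]
  trans [-0.1055 -0.0851 -0.0096] rot [-0.03 -0.02  0.01]
```

Emit:
{"name": "arm_command", "arguments": {
  "translation": [
    [-0.1055, -0.085, -0.01],
    [-0.1055, -0.085, -0.01],
    [-0.1055, -0.085, -0.01],
    [-0.1055, -0.085, -0.01],
    [-0.1055, -0.085, -0.01]
  ],
  "rot": [
    [0, 0, 0],
    [0, 0, 0],
    [0, 0, 0],
    [0, 0, 0],
    [0, 0, 0]
  ],
  "claw": [0, 0, 0, 0, 0]
}}

```text
time: 2.18
tool_pos: [0.5058, -0.4275, 0.2489]
tool_rot: [-0.948, -2.993, 0.0]
contact_force: [1.1, -0.1, -1.0]
finger_gap: 0.0931
```

```bash
cat >> h.py <<'E'
def wproj(P,s):
    T=ctrl.camera_info('wrist');K=T['camera_matrix'];T=T['tool_from_camera']
    M=R.from_rotvec(s['tool_rot']).as_matrix();q=M.T@(np.array(P)-s['tool_pos']);q=T[:3,:3].T@(q-T[:3,3])
    th=np.arctan2(np.hypot(q[0],q[1]),q[2]);r=K[0,0]*th/np.hypot(q[0],q[1]);return np.array([K[0,2]+r*q[0],K[1,2]+r*q[1]])
def wpx(u,v,z,s):
    T=ctrl.camera_info('wrist');K=T['camera_matrix'];T=T['tool_from_camera']
    dx,dy=u-K[0,2],v-K[1,2];r=np.hypot(dx,dy);th=r/K[0,0];d=np.array([np.sin(th)*dx/r,np.sin(th)*dy/r,np.cos(th)])
    M=R.from_rotvec(s['tool_rot']).as_matrix();d=M@T[:3,:3]@d;p=s['tool_pos']+M@T[:3,3];return p+d*(z-p[2])/d[2]
def wshot(name,marks=[]):
    s=ctrl.observe();im=ctrl.capture('wrist')[:,:,::-1].copy()
    im=np.clip(255*(im/255.)**.6*1.2,0,255).astype(np.uint8)
    for m in marks: cv2.drawMarker(im,tuple(int(round(a)) for a in wproj(m,s)),(0,255,0),0,10,1)
    cv2.imwrite(f'pics/{name}.png',im);print(repr(s['tool_pos']),repr(s['tool_rot']))
E
python3 -c "
from h import *
to(.506,-.425,.104,55)
wshot('w1',[(.506,-.425,.128)])"
```

```text
t 2.18 pos [ 0.5058 -0.4275  0.2489] yaw 54.9 q1,q6 [-0.77 -1.73] gap 0.0931 F [ 1.1 -0.1 -1. ]
  trans [0.0011 0.0023 0.1449] rot [-0.04 -0.09 -0.13]
array([ 0.50584803, -0.42751819,  0.24892436]) array([-9.47595480e-01, -2.99345752e+00,  3.21922697e-04])
```

View pics/w1.png

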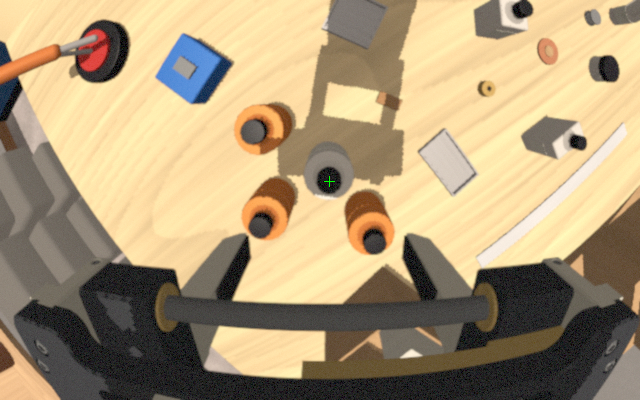

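Emit:
{"name": "arm_command", "arguments": {
  "translation": [
    [0.001, 0.001, 0.04],
    [0.001, 0.001, 0.08],
    [0.001, 0.001, 0.115],
    [0.001, 0.001, 0.135],
    [0.001, 0.001, 0.145]
  ],
  "rot": [
    [0, 0, 0],
    [0, 0, 0],
    [0, 0, 0],
    [0, 0, 0],
    [0, 0, 0]
  ],
  "claw": [0, 0, 0, 0, 0.2],
  "squeeze": 20
}}

```text
time: 2.65
tool_pos: [0.5039, -0.4213, 0.101]
tool_rot: [-0.943, -2.99, -0.004]
contact_force: [-0.4, 0.2, 0.7]
finger_gap: 0.0896
```

Emit:
{"name": "arm_command", "arguments": {
  "translation": [
    [0, 0, 0],
    [0, 0, 0],
    [0, 0, 0],
    [0, 0, 0],
    [0, 0, 0]
  ],
  "rot": [
    [0, 0, 0],
    [0, 0, 0],
    [0, 0, 0],
    [0, 0, 0],
    [0, 0, 0]
  ],
  "claw": [0.5, 0.7, 1, 1, 1],
  "squeeze": 20
}}

```text
time: 3.07
tool_pos: [0.5045, -0.4217, 0.1025]
tool_rot: [-0.944, -2.992, -0.003]
contact_force: [1.0, -0.2, -0.1]
finger_gap: 0.058
```

```bash
python3 -c "
from h import *
to(.506,-.425,.26,55)
print(wpx(446,162,.008,dict(tool_pos=np.array([ 0.50584803, -0.42751819,  0.24892436]),tool_rot=np.array([-9.47595480e-01, -2.99345752e+00,  3.21922697e-04]))))
print(wpx(354,20,.008,dict(tool_pos=np.array([ 0.50584803, -0.42751819,  0.24892436]),tool_rot=np.array([-9.47595480e-01, -2.99345752e+00,  3.21922697e-04]))))
"
```

```text
t 3.07 pos [ 0.5045 -0.4217  0.1025] yaw 55.0 q1,q6 [-0.77 -1.73] gap 0.058 F [ 1.  -0.2 -0.1]
  trans [-0.0024 -0.0018 -0.1575] rot [ 0.02 -0.27 -0.01]
[ 0.60942614 -0.27638354  0.008     ]
[ 0.3579036  -0.27610662  0.008     ]
```

Emit:
{"name": "arm_command", "arguments": {
  "translation": [
    [-0.002, -0.001, 0],
    [-0.002, -0.001, 0],
    [-0.002, -0.001, 0],
    [-0.002, -0.001, 0],
    [-0.002, -0.001, 0]
  ],
  "rot": [
    [0, 0, 0],
    [0, 0, 0],
    [0, 0, 0],
    [0, 0, 0],
    [0, 0, 0]
  ],
  "claw": [1, 1, 1, 1, 1],
  "squeeze": 20
}}

```text
time: 3.48
tool_pos: [0.5055, -0.4237, 0.1025]
tool_rot: [-0.944, -2.992, -0.003]
contact_force: [1.0, -0.1, -0.6]
finger_gap: 0.0243
```

Emit:
{"name": "arm_command", "arguments": {
  "translation": [
    [0, 0, 0],
    [0, 0, 0],
    [0, 0, 0]
  ],
  "rot": [
    [0, 0, 0],
    [0, 0, 0],
    [0, 0, 0]
  ],
  "claw": [1, 1, 1],
  "squeeze": 30
}}

```text
time: 3.73
tool_pos: [0.5055, -0.4236, 0.1024]
tool_rot: [-0.944, -2.992, -0.003]
contact_force: [0.5, -0.0, 0.3]
finger_gap: 0.0041
```

```bash
python3 -c "
from h import *
to(.506,-.425,.26,55)
"
```

```text
t 3.73 pos [ 0.5055 -0.4236  0.1024] yaw 55.0 q1,q6 [-0.77 -1.73] gap 0.0041 F [ 0.5 -0.   0.3]
  trans [-0.0004 -0.0007 -0.1576] rot [ 0.02 -0.28 -0.02]
```

```bash
python3 -c "
from h import *
wshot('w2',[(.506,-.425,.128)])
im=ctrl.capture('scene')[60:220,150:350,::-1]
cv2.imwrite('pics/s2.png',np.clip(255*(cv2.resize(im,None,fx=4,fy=4,interpolation=2)/255.)**.6*1.2,0,255).astype(np.uint8))
"
```

```text
array([ 0.50546277, -0.42364298,  0.10241139]) array([-9.43783563e-01, -2.99166227e+00, -2.83396752e-03])
```

View pics/w2.png

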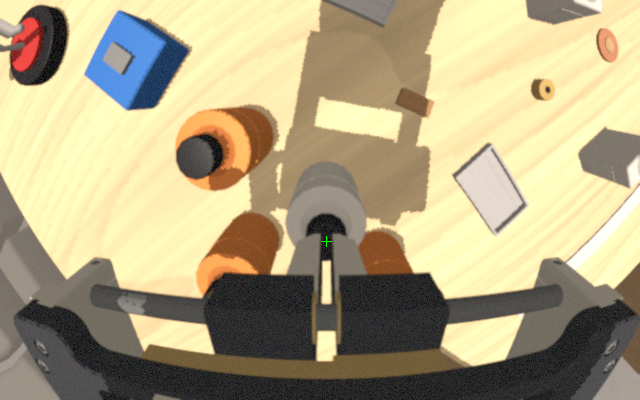

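View pics/s2.png

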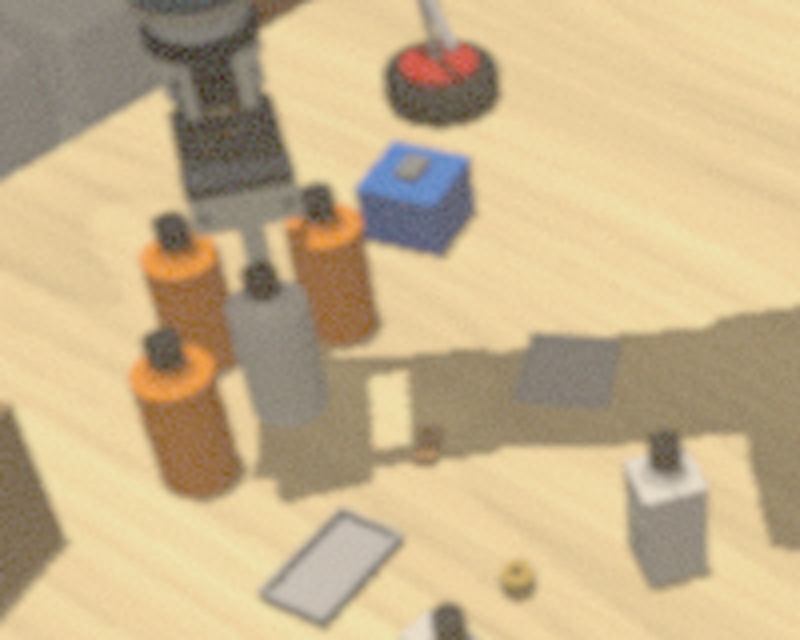

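```bash
python3 -c "
from h import *
s=ctrl.observe()
print('tcp scene',proj('scene',s['tool_pos']),(proj('scene',s['tool_pos'])-[150,60])*4,'wrist',wproj(s['tool_pos'],s))
print((proj('scene',[.506,-.425,.128])-[150,60])*4,(proj('scene',[.506,-.425,0])-[150,60])*4)
print(wpx(324,178,0.0,s),wproj([.506,-.425,.098],s),wproj([.506,-.425,.0],s))
im=cv2.imread('pics/w2.png')[140:300,220:430]
cv2.imwrite('pics/w2c.png',cv2.resize(im,None,fx=3.7,fy=3.7,interpolation=2))
im=ctrl.capture('top')[150:260,390:510,::-1]
cv2.imwrite('pics/t2.png',np.clip(255*(cv2.resize(im,None,fx=5,fy=5,interpolation=2)/255.)**.6*1.2,0,255).astype(np.uint8))
"
```

```text
tcp scene [216.68241404 133.82164963] [266.72965615 295.28659852] wrist [326.81242996 223.78758276]
[257.93437689 266.74113878] [290.5012732  399.47946243]
[ 0.49659219 -0.42056367  0.        ] [325.64721122 223.1297015 ] [325.72912381 187.72319401]
```

View pics/w2c.png

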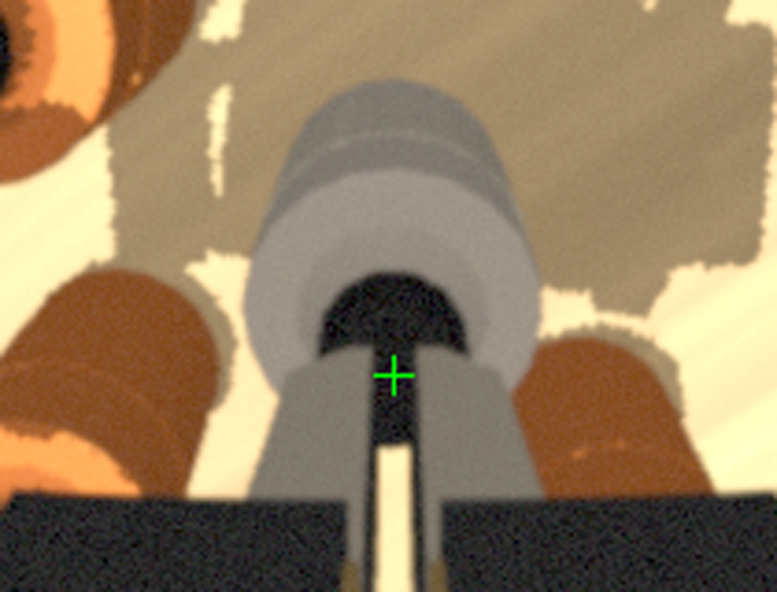

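View pics/t2.png

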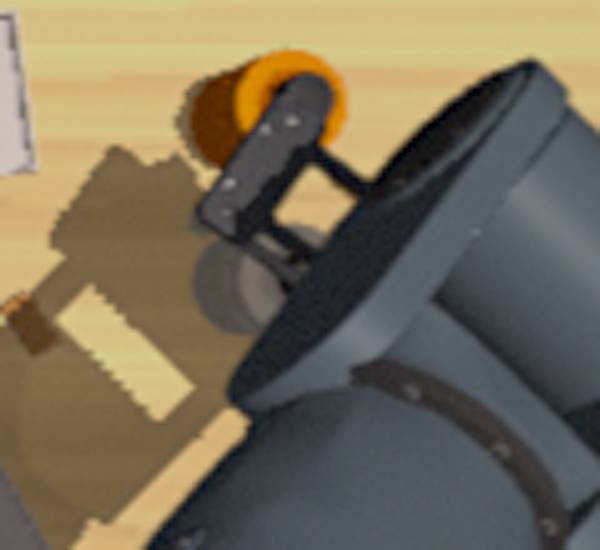

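```bash
python3 -c "
from h import *
s=ctrl.observe();M=R.from_rotvec(s['tool_rot']).as_matrix()
for z in (0,-.01,-.02,-.03,-.04):
  for x in (-.0075,0,.0075):
    p=s['tool_pos']+M@np.array([x,.002,z]);print(z,x,wproj(p,s).round(1),((proj('scene',p)-[150,60])*4).round(0))
  print(z,'open',wproj(s['tool_pos']+M@np.array([0,.0465,z]),s).round(1))
"
```

```text
0 -0.0075 [329.6 233.4] [257. 299.]
0 0 [329.6 223.8] [267. 297.]
0 0.0075 [329.7 213.9] [277. 295.]
0 open [391.3 223.4]
-0.01 -0.0075 [329.7 239.3] [254. 288.]
-0.01 0 [329.8 229.3] [264. 286.]
-0.01 0.0075 [329.8 219. ] [275. 284.]
-0.01 open [394.1 228.8]
-0.02 -0.0075 [329.9 245.7] [251. 277.]
-0.02 0 [330.  235.4] [262. 275.]
-0.02 0.0075 [330.  224.7] [272. 273.]
-0.02 open [397.2 234.7]
-0.03 -0.0075 [330.1 252.7] [248. 266.]
-0.03 0 [330.2 242. ] [259. 264.]
-0.03 0.0075 [330.2 230.9] [269. 262.]
-0.03 open [400.5 241.2]
-0.04 -0.0075 [330.3 260.3] [245. 255.]
-0.04 0 [330.4 249.2] [256. 252.]
-0.04 0.0075 [330.4 237.7] [266. 250.]
-0.04 open [404.1 248.2]
```

```bash
python3 -c "
from h import *
s=ctrl.observe();M=R.from_rotvec(s['tool_rot']).as_matrix()
c=np.array([.506,-.425,0]);tx=M[:,0];ty=M[:,1]
for dz in (0,.032):
  s2=dict(s);s2['tool_pos']=s['tool_pos']+[0,0,dz]
  print(dz,'bottom front',wproj(c+.03*tx,s2),'top front',wproj(c+.03*tx+[0,0,.098],s2),'L/R',wproj(c+.03*ty+[0,0,.098],s2),wproj(c-.03*ty+[0,0,.098],s2),'cap front',wproj(c+.014*tx+[0,0,.128],s2))
"; echo observed bottom 161.5 top 185.4 L/R 286.2,366.2 cap 213.5
```

```text
0 bottom front [325.73330361 158.83427919] top front [325.65300024 182.9119029 ] L/R [366.80198874 222.93415862] [284.48253904 222.86873914] cap front [325.60381509 219.99877231]
0.032 bottom front [325.74997718 153.90148843] top front [325.68587058 172.99111451] L/R [361.99698452 208.63353706] [289.34946122 208.57787488] cap front [325.64584934 203.87233088]
observed bottom 161.5 top 185.4 L/R 286.2,366.2 cap 213.5
```

The fingertips in the picture end above the cap, about 30 mm short of the reported TCP, so they closed over it without touching. I'll open and go lower.

Emit:
{"name": "arm_command", "arguments": {
  "translation": [
    [0, 0, 0],
    [0, 0, 0],
    [0, 0, 0],
    [0, 0, 0],
    [0, 0, 0]
  ],
  "rot": [
    [0, 0, 0],
    [0, 0, 0],
    [0, 0, 0],
    [0, 0, 0],
    [0, 0, 0]
  ],
  "claw": [0, 0, 0, 0, 0]
}}

```text
time: 4.3
tool_pos: [0.5055, -0.4236, 0.1024]
tool_rot: [-0.944, -2.992, -0.003]
contact_force: [0.2, -0.0, -0.5]
finger_gap: 0.0293
```

Emit:
{"name": "arm_command", "arguments": {
  "translation": [
    [0, 0, 0],
    [0, 0, 0],
    [0, 0, 0],
    [0, 0, 0],
    [0, 0, 0]
  ],
  "rot": [
    [0, 0, 0],
    [0, 0, 0],
    [0, 0, 0],
    [0, 0, 0],
    [0, 0, 0]
  ],
  "claw": [0, 0, 0, 0, 0]
}}

```text
time: 4.72
tool_pos: [0.5055, -0.4236, 0.1024]
tool_rot: [-0.944, -2.992, -0.003]
contact_force: [-0.1, -0.6, -0.2]
finger_gap: 0.0625
```

Emit:
{"name": "arm_command", "arguments": {
  "translation": [
    [0, 0, 0],
    [0, 0, 0],
    [0, 0, 0],
    [0, 0, 0.005],
    [0, 0, 0.01]
  ],
  "rot": [
    [0, 0, 0],
    [0, 0, 0],
    [0, 0, 0],
    [0, 0, 0],
    [0, 0, 0]
  ],
  "claw": [0, 0, 0, 0, 0]
}}

```text
time: 5.13
tool_pos: [0.5055, -0.4237, 0.0922]
tool_rot: [-0.944, -2.992, -0.003]
contact_force: [-0.6, -0.6, 0.8]
finger_gap: 0.0917
```

```bash
python3 -c "
from h import *
to(.506,-.425,.072,55)
wshot('w3')
"
```

```text
t 5.13 pos [ 0.5055 -0.4237  0.0922] yaw 55.0 q1,q6 [-0.77 -1.73] gap 0.0917 F [-0.6 -0.6  0.8]
  trans [-0.0013 -0.0008  0.0202] rot [ 0.02 -0.26 -0.01]
array([ 0.50550531, -0.42365589,  0.09217869]) array([-9.43779025e-01, -2.99205808e+00, -2.53723919e-03])
```

View pics/w3.png

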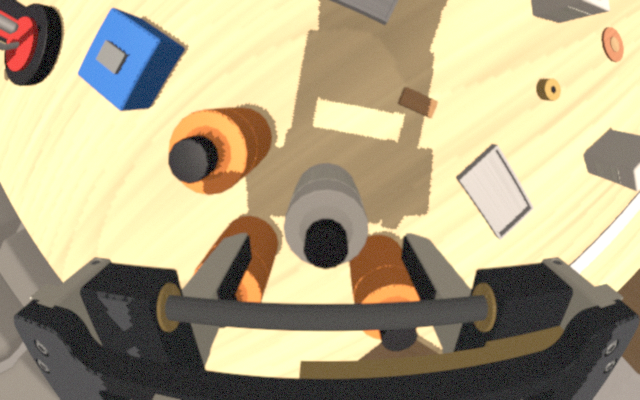

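Emit:
{"name": "arm_command", "arguments": {
  "translation": [
    [-0.001, -0.001, 0.007],
    [-0.001, -0.001, 0.014],
    [-0.001, -0.001, 0.02],
    [-0.001, -0.001, 0.02],
    [-0.001, -0.001, 0.02]
  ],
  "rot": [
    [0, 0, 0],
    [0, 0, 0],
    [0, 0, 0],
    [0, 0, 0],
    [0, 0, 0]
  ],
  "claw": [0, 0, 0.1, 0.2, 1]
}}

```text
time: 5.6
tool_pos: [0.5049, -0.4243, 0.0702]
tool_rot: [-0.943, -2.99, -0.005]
contact_force: [0.9, -0.2, -0.1]
finger_gap: 0.0775
```

Emit:
{"name": "arm_command", "arguments": {
  "translation": [
    [0, 0, 0],
    [0, 0, 0],
    [0, 0, 0],
    [0, 0, 0],
    [0, 0, 0]
  ],
  "rot": [
    [0, 0, 0],
    [0, 0, 0],
    [0, 0, 0],
    [0, 0, 0],
    [0, 0, 0]
  ],
  "claw": [1, 1, 1, 1, 1],
  "squeeze": 15
}}

```text
time: 6.02
tool_pos: [0.505, -0.4244, 0.0704]
tool_rot: [-0.943, -2.99, -0.004]
contact_force: [0.4, -1.1, 0.5]
finger_gap: 0.0441
```

Emit:
{"name": "arm_command", "arguments": {
  "translation": [
    [0, 0, 0],
    [0, 0, 0],
    [0, 0, 0],
    [0, 0, 0],
    [0, 0, 0]
  ],
  "rot": [
    [0, 0, 0],
    [0, 0, 0],
    [0, 0, 0],
    [0, 0, 0],
    [0, 0, 0]
  ],
  "claw": [1, 1, 1, 1, 1],
  "squeeze": 30
}}

```text
time: 6.43
tool_pos: [0.5051, -0.4243, 0.0705]
tool_rot: [-0.943, -2.99, -0.004]
contact_force: [0.9, 0.6, 1.2]
finger_gap: 0.0276
```

```bash
python3 -c "
from h import *
to(.506,-.425,.26,55)
wshot('w4')
"
```

```text
t 6.43 pos [ 0.5051 -0.4243  0.0705] yaw 55.0 q1,q6 [-0.77 -1.73] gap 0.0276 F [0.9 0.6 1.2]
  trans [ 2.000e-04  1.000e-04 -1.895e-01] rot [ 0.04 -0.4  -0.01]
array([ 0.50509978, -0.42431812,  0.07049558]) array([-0.94312651, -2.98998359, -0.0044317 ])
```

View pics/w4.png

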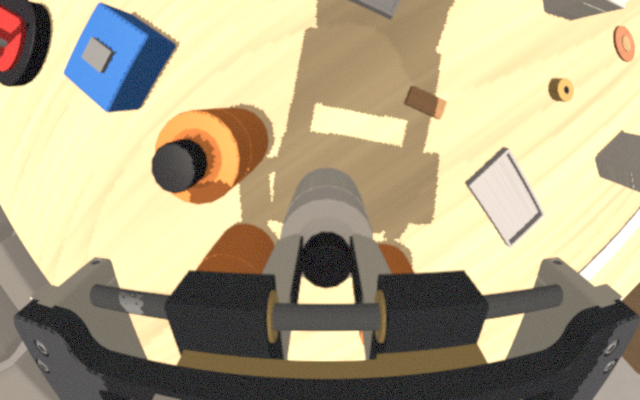

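Emit:
{"name": "arm_command", "arguments": {
  "translation": [
    [0, 0, -0.01],
    [0, 0, -0.03],
    [0, 0, -0.06],
    [0, 0, -0.095],
    [0, 0, -0.13]
  ],
  "rot": [
    [0, 0, 0],
    [0, 0, 0],
    [0, 0, 0],
    [0, 0, 0],
    [0, 0, 0]
  ],
  "claw": [1, 1, 1, 1, 1],
  "squeeze": 30
}}

```text
time: 6.9
tool_pos: [0.5053, -0.4245, 0.202]
tool_rot: [-0.943, -2.989, -0.005]
contact_force: [0.2, -0.4, -2.4]
finger_gap: 0.027
```

```bash
python3 -c "
from h import *
to(.371,.284,.235)
wshot('w5')
"
```

```text
t 6.9 pos [ 0.5053 -0.4245  0.202 ] yaw 55.0 q1,q6 [-0.77 -1.73] gap 0.027 F [ 0.2 -0.4 -2.4]
  trans [ 0.5168  0.5033 -0.0283] rot [ 0.05 -0.47  0.  ]
array([ 0.50528189, -0.42454931,  0.20204035]) array([-0.94275738, -2.98883832, -0.00512535])
```

View pics/w5.png

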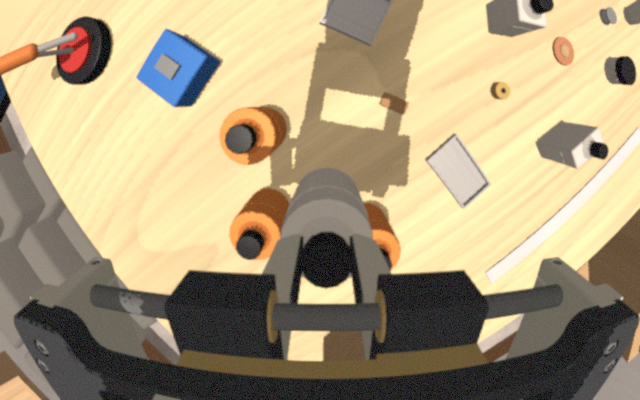

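Emit:
{"name": "arm_command", "arguments": {
  "translation": [
    [0.007, 0.007, -0.015],
    [0.03, 0.03, -0.03],
    [0.056, 0.055, -0.035],
    [0.086, 0.084, -0.035],
    [0.115, 0.112, -0.035]
  ],
  "rot": [
    [0, -0.4, 0],
    [0, -0.4, 0],
    [0, -0.4, 0],
    [0, -0.4, 0],
    [0, -0.4, 0]
  ],
  "claw": [1, 1, 1, 1, 1]
}}

```text
time: 7.37
tool_pos: [0.4767, -0.2674, 0.2454]
tool_rot: [0.943, 2.987, -0.006]
contact_force: [0.1, 0.3, -1.5]
finger_gap: 0.0274
```

```bash
python3 -c "
from h import *
to(.371,.284,.237)
"
```

```text
t 7.37 pos [ 0.4767 -0.2674  0.2454] yaw 54.9 q1,q6 [-0.6  -1.55] gap 0.0274 F [ 0.1  0.3 -1.5]
  trans [0.4032 0.3907 0.004 ] rot [-0.05  0.58  0.  ]
```

Emit:
{"name": "arm_command", "arguments": {
  "translation": [
    [0.403, 0.391, 0],
    [0.403, 0.391, 0],
    [0.403, 0.391, 0],
    [0.403, 0.391, 0],
    [0.403, 0.391, 0]
  ],
  "rot": [
    [0, 0.5, 0],
    [0, 0.5, 0],
    [0, 0.5, 0],
    [0, 0.5, 0],
    [0, 0.5, 0]
  ],
  "claw": [1, 1, 1, 1, 1]
}}

```text
time: 7.78
tool_pos: [0.4372, -0.0626, 0.2438]
tool_rot: [0.946, 2.994, -0.002]
contact_force: [1.0, 0.8, -2.9]
finger_gap: 0.0271
```

```bash
python3 -c "
from h import *
to(.371,.284,.237)
"
```

```text
t 7.78 pos [ 0.4372 -0.0626  0.2438] yaw 54.9 q1,q6 [-0.25 -1.2 ] gap 0.0271 F [ 1.   0.8 -2.9]
  trans [0.2534 0.2456 0.0062] rot [-0.04  0.1   0.  ]
```

Emit:
{"name": "arm_command", "arguments": {
  "translation": [
    [0.253, 0.246, 0],
    [0.253, 0.246, 0],
    [0.253, 0.246, 0],
    [0.253, 0.246, 0],
    [0.253, 0.246, 0]
  ],
  "rot": [
    [0, 0, 0],
    [0, 0, 0],
    [0, 0, 0],
    [0, 0, 0],
    [0, 0, 0]
  ],
  "claw": [1, 1, 1, 1, 1]
}}

```text
time: 8.2
tool_pos: [0.3981, 0.1421, 0.2439]
tool_rot: [0.946, 2.993, -0.002]
contact_force: [1.5, -0.4, -1.4]
finger_gap: 0.0273
```

```bash
python3 -c "
from h import *
to(.371,.284,.237)
"
```

```text
t 8.2 pos [0.3981 0.1421 0.2439] yaw 54.9 q1,q6 [ 0.23 -0.72] gap 0.0273 F [ 1.5 -0.4 -1.4]
  trans [0.1038 0.1006 0.0066] rot [-0.02  0.14  0.  ]
```

Emit:
{"name": "arm_command", "arguments": {
  "translation": [
    [0.03, 0.029, 0.005],
    [0.057, 0.055, 0.01],
    [0.08, 0.077, 0.02],
    [0.096, 0.093, 0.03],
    [0.104, 0.1, 0.04]
  ],
  "rot": [
    [0, 0, 0],
    [0, 0, 0],
    [0, 0, 0],
    [0, 0, 0],
    [0, 0, 0]
  ],
  "claw": [1, 1, 1, 1, 1]
}}

```text
time: 8.62
tool_pos: [0.3698, 0.2859, 0.2034]
tool_rot: [0.943, 2.994, -0.0]
contact_force: [-0.5, -1.0, -1.9]
finger_gap: 0.0271
```

```bash
python3 -c "
from h import *
to(.371,.284,.0745)
wshot('w6',[(.371,.284,.012)]+[(.371+.04*np.cos(a),.284+.04*np.sin(a),.012) for a in np.arange(0,6.2,.4)])
"
```

```text
t 8.62 pos [0.3698 0.2859 0.2034] yaw 55.0 q1,q6 [ 0.56 -0.4 ] gap 0.0271 F [-0.5 -1.  -1.9]
  trans [-0.0018 -0.0009  0.1289] rot [ 0.03  0.14 -0.  ]
array([0.36976808, 0.28588244, 0.20338225]) array([ 9.42998949e-01,  2.99416928e+00, -4.58347723e-04])
```

View pics/w6.png

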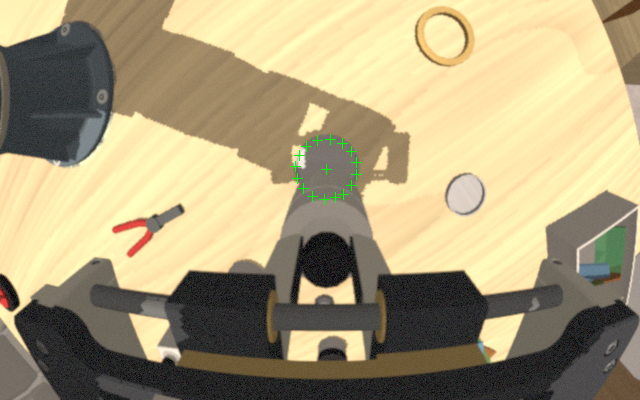

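```bash
python3 -c "
from h import *
im=ctrl.capture('wrist')[110:240,260:400,::-1]
cv2.imwrite('pics/w6c.png',np.clip(255*(cv2.resize(im,None,fx=4.5,fy=4.5,interpolation=2)/255.)**.45*1.2,0,255).astype(np.uint8))
s=ctrl.observe();print(wpx(465,194,.008,s))
"
```

```text
[0.51236134 0.42636755 0.008     ]
```

View pics/w6c.png

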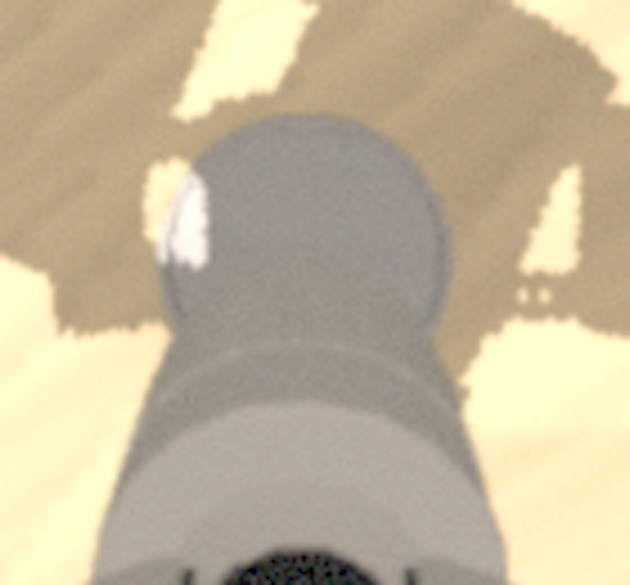

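Emit:
{"name": "arm_command", "arguments": {
  "translation": [
    [-0.001, -0.001, 0.02],
    [-0.001, -0.001, 0.05],
    [-0.001, -0.001, 0.08],
    [-0.001, -0.001, 0.1],
    [-0.001, -0.001, 0.11]
  ],
  "rot": [
    [0, 0, 0],
    [0, 0, 0],
    [0, 0, 0],
    [0, 0, 0],
    [0, 0, 0]
  ],
  "claw": [1, 1, 1, 1, 1]
}}

```text
time: 9.13
tool_pos: [0.3692, 0.2803, 0.0906]
tool_rot: [-0.945, -2.995, 0.009]
contact_force: [-0.3, -0.4, -1.9]
finger_gap: 0.0273
```

```bash
python3 -c "
from h import *
to(.371,.284,.0735)
"
```

```text
t 9.13 pos [0.3692 0.2803 0.0906] yaw 55.0 q1,q6 [ 0.55 -0.41] gap 0.0273 F [-0.3 -0.4 -1.9]
  trans [0.0006 0.0042 0.017 ] rot [-0.32  0.03  0.  ]
```

Emit:
{"name": "arm_command", "arguments": {
  "translation": [
    [0.0005, 0.004, 0.003],
    [0.0005, 0.004, 0.007],
    [0.0005, 0.004, 0.011],
    [0.0005, 0.004, 0.013],
    [0.0005, 0.004, 0.015]
  ],
  "rot": [
    [-0.3, 0, 0],
    [-0.3, 0, 0],
    [-0.3, 0, 0],
    [-0.3, 0, 0],
    [-0.3, 0, 0]
  ],
  "claw": [1, 1, 1, 1, 1]
}}

```text
time: 9.55
tool_pos: [0.3715, 0.284, 0.0761]
tool_rot: [0.945, 2.995, 0.001]
contact_force: [-0.6, 0.4, -2.7]
finger_gap: 0.0279
```

```bash
python3 -c "
from h import *
to(.371,.284,.0735)
wshot('w7')
"
```

```text
t 9.55 pos [0.3715 0.284  0.0761] yaw 55.0 q1,q6 [ 0.55 -0.41] gap 0.0279 F [-0.6  0.4 -2.7]
  trans [ 0.0004 -0.0002  0.0026] rot [ 0.04  0.06 -0.  ]
array([0.37146044, 0.28395742, 0.0760754 ]) array([9.45273596e-01, 2.99465809e+00, 6.47893757e-04])
```

View pics/w7.png

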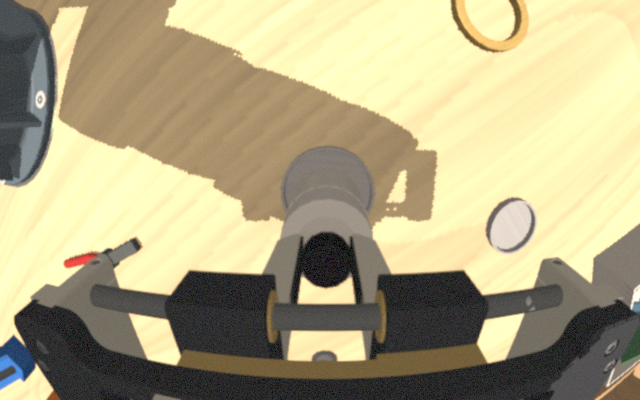

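Emit:
{"name": "arm_command", "arguments": {
  "translation": [
    [0, 0, 0.001],
    [0, 0, 0.002],
    [0, 0, 0.0025],
    [0, 0, 0.003]
  ],
  "rot": [
    [0, 0, 0],
    [0, 0, 0],
    [0, 0, 0],
    [0, 0, 0]
  ],
  "claw": [1, 1, 1, 1]
}}

```text
time: 9.93
tool_pos: [0.3719, 0.2841, 0.0734]
tool_rot: [0.944, 2.994, 0.001]
contact_force: [0.5, -2.8, 9.9]
finger_gap: 0.0271
```

Emit:
{"name": "arm_command", "arguments": {
  "translation": [
    [0, 0, 0],
    [0, 0, 0],
    [0, 0, 0],
    [0, 0, 0],
    [0, 0, 0]
  ],
  "rot": [
    [0, 0, 0],
    [0, 0, 0],
    [0, 0, 0],
    [0, 0, 0],
    [0, 0, 0]
  ],
  "claw": [0.35, 0.35, 0.35, 0.35, 0.35]
}}

```text
time: 10.35
tool_pos: [0.3719, 0.2841, 0.0733]
tool_rot: [0.944, 2.994, 0.001]
contact_force: [-0.8, 0.8, -0.5]
finger_gap: 0.0562
```

Emit:
{"name": "arm_command", "arguments": {
  "translation": [
    [0, 0, -0.02],
    [0, 0, -0.05],
    [0, 0, -0.09],
    [0, 0, -0.13],
    [0, 0, -0.15]
  ],
  "rot": [
    [0, 0, 0],
    [0, 0, 0],
    [0, 0, 0],
    [0, 0, 0],
    [0, 0, 0]
  ],
  "claw": [0.35, 0.35, 0.35, 0.35, 0.35]
}}

```text
time: 10.77
tool_pos: [0.3725, 0.2847, 0.2277]
tool_rot: [0.943, 2.991, 0.007]
contact_force: [0.3, 0.1, 0.4]
finger_gap: 0.0603
```

```bash
python3 -c "
from h import *
to(.571,.2425,.17)
wshot('w8',[(.571,.2425,.102)])
"
```

```text
t 10.77 pos [0.3725 0.2847 0.2277] yaw 55.0 q1,q6 [ 0.55 -0.41] gap 0.0603 F [0.3 0.1 0.4]
  trans [-0.1866  0.079   0.0588] rot [ 0.34  0.21 -0.  ]
array([0.37245471, 0.28471205, 0.22769829]) array([0.94344769, 2.99106405, 0.00710199])
```

View pics/w8.png

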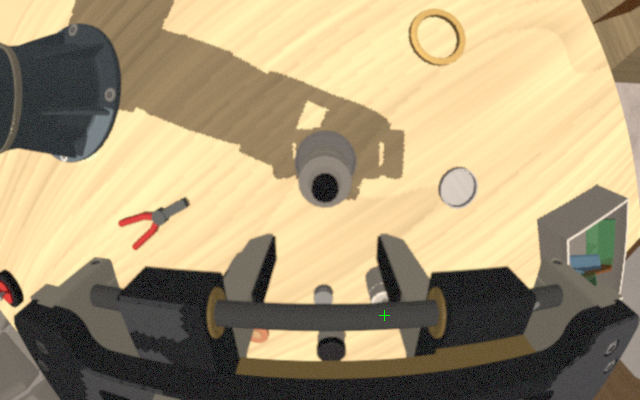

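Emit:
{"name": "arm_command", "arguments": {
  "translation": [
    [-0.035, 0.015, 0],
    [-0.075, 0.032, 0.02],
    [-0.112, 0.047, 0.04],
    [-0.149, 0.063, 0.06],
    [-0.175, 0.074, 0.07]
  ],
  "rot": [
    [0.3, 0.2, 0],
    [0.3, 0.2, 0],
    [0.3, 0.2, 0],
    [0.3, 0.2, 0],
    [0.3, 0.2, 0]
  ],
  "claw": [0.35, 0.35, 0.35, 0.35, 0.35]
}}

```text
time: 11.23
tool_pos: [0.5603, 0.2453, 0.1597]
tool_rot: [0.944, 2.995, 0.004]
contact_force: [0.8, 0.6, 0.3]
finger_gap: 0.0606
```

```bash
python3 -c "
from h import *
to(.571,.2425,.13)
"
```

```text
t 11.23 pos [0.5603 0.2453 0.1597] yaw 55.0 q1,q6 [ 0.34 -0.62] gap 0.0606 F [0.8 0.6 0.3]
  trans [-0.0103  0.0037  0.0297] rot [ 0.17  0.04 -0.  ]
```

Emit:
{"name": "arm_command", "arguments": {
  "translation": [
    [-0.006, 0.002, 0.01],
    [-0.01, 0.0037, 0.02],
    [-0.01, 0.0037, 0.03],
    [-0.01, 0.0037, 0.03]
  ],
  "rot": [
    [0.17, 0, 0],
    [0.17, 0, 0],
    [0.17, 0, 0],
    [0.17, 0, 0]
  ],
  "claw": [0.35, 0.35, 0.35, 0.35]
}}

```text
time: 11.57
tool_pos: [0.5688, 0.2427, 0.1276]
tool_rot: [-0.944, -2.994, 0.003]
contact_force: [-1.0, 0.4, -0.8]
finger_gap: 0.0601
```

```bash
python3 -c "
from h import *
to(.571,.2425,.044)
wshot('w9',[(.571,.2425,.102)])
"
```

```text
t 11.57 pos [0.5688 0.2427 0.1276] yaw 55.0 q1,q6 [ 0.33 -0.63] gap 0.0601 F [-1.   0.4 -0.8]
  trans [-0.002   0.0013  0.0836] rot [-0.14 -0.08 -0.  ]
array([0.56882803, 0.24268154, 0.12764483]) array([-0.94359438, -2.99439611,  0.00310985])
```

View pics/w9.png

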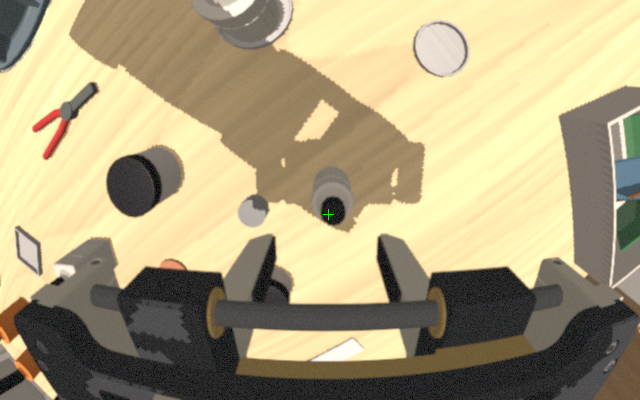

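```bash
python3 -c "
from h import *
s=ctrl.observe();p=wpx(333,210,.102,s);print(p,wpx(442,49,.008,s))
to(p[0],p[1],.044)
"
```

```text
[0.57137937 0.24748123 0.102     ] [0.51788772 0.42989786 0.008     ]
t 11.62 pos [0.5692 0.243  0.1291] yaw 55.0 q1,q6 [ 0.33 -0.63] gap 0.0606 F [-0.9 -0.3 -0.3]
  trans [0.0008 0.005  0.0851] rot [-0.07 -0.03 -0.  ]
```

Emit:
{"name": "arm_command", "arguments": {
  "translation": [
    [-0.001, 0.003, 0.02],
    [-0.001, 0.003, 0.045],
    [-0.001, 0.003, 0.065],
    [-0.001, 0.003, 0.08],
    [-0.001, 0.003, 0.084]
  ],
  "rot": [
    [0, 0, 0],
    [0, 0, 0],
    [0, 0, 0],
    [0, 0, 0],
    [0, 0, 0]
  ],
  "claw": [0.35, 0.35, 0.35, 0.35, 0.35]
}}

```text
time: 12.03
tool_pos: [0.57, 0.2452, 0.0439]
tool_rot: [-0.941, -2.995, 0.004]
contact_force: [0.4, 0.3, -0.5]
finger_gap: 0.0609
```

```bash
python3 -c "
from h import *
to(.571,.2445,.044)
wshot('w10')
"
```

```text
t 12.03 pos [0.57   0.2452 0.0439] yaw 55.1 q1,q6 [ 0.33 -0.63] gap 0.0609 F [ 0.4  0.3 -0.5]
  trans [-0.0012  0.     -0.0001] rot [-0.17 -0.1  -0.  ]
array([0.56996395, 0.24516488, 0.04394166]) array([-0.94137303, -2.99461853,  0.00352009])
```

View pics/w10.png

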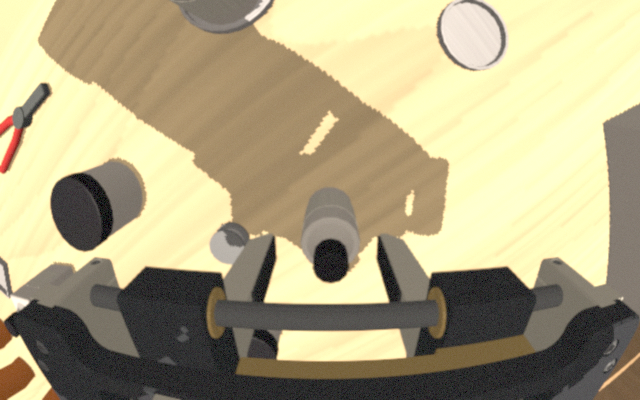

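Emit:
{"name": "arm_command", "arguments": {
  "translation": [
    [0, 0.003, 0],
    [0, 0.003, 0],
    [0, 0.003, 0],
    [0, 0.003, 0],
    [0, 0.003, 0]
  ],
  "rot": [
    [0, 0, 0],
    [0, 0, 0],
    [0, 0, 0],
    [0, 0, 0],
    [0, 0, 0]
  ],
  "claw": [0.5, 0.7, 0.8, 0.8, 1],
  "squeeze": 8
}}

```text
time: 12.5
tool_pos: [0.5724, 0.2477, 0.0451]
tool_rot: [-0.942, -2.996, 0.002]
contact_force: [0.6, -0.3, -0.4]
finger_gap: 0.0315
```

Emit:
{"name": "arm_command", "arguments": {
  "translation": [
    [0, 0, 0],
    [0, 0, 0],
    [0, 0, 0],
    [0, 0, 0]
  ],
  "rot": [
    [0, 0, 0],
    [0, 0, 0],
    [0, 0, 0],
    [0, 0, 0]
  ],
  "claw": [1, 1, 1, 1],
  "squeeze": 20
}}

```text
time: 12.83
tool_pos: [0.5726, 0.2477, 0.0454]
tool_rot: [-0.942, -2.996, 0.002]
contact_force: [0.2, -0.4, 3.2]
finger_gap: 0.0195
```

```bash
python3 -c "
from h import *
to(.517,.428,.2)
"
```

```text
t 12.83 pos [0.5726 0.2477 0.0454] yaw 55.1 q1,q6 [ 0.33 -0.63] gap 0.0195 F [ 0.2 -0.4  3.2]
  trans [ 0.1488  0.1158 -0.1547] rot [-0.08 -0.03 -0.  ]
```

Emit:
{"name": "arm_command", "arguments": {
  "translation": [
    [0, 0, -0.012],
    [0, 0, -0.035],
    [0.015, 0.012, -0.06],
    [0.04, 0.031, -0.08],
    [0.068, 0.053, -0.08]
  ],
  "rot": [
    [0, 0, 0],
    [0, 0, 0],
    [0, 0, 0],
    [0, 0, 0],
    [0, 0, 0]
  ],
  "claw": [1, 1, 1, 1, 1]
}}

```text
time: 13.25
tool_pos: [0.5492, 0.3312, 0.1308]
tool_rot: [0.944, 2.992, 0.005]
contact_force: [0.1, -0.8, -0.5]
finger_gap: 0.0193
```

```bash
python3 -c "
from h import *
to(.517,.428,.115)
"
```

```text
t 13.25 pos [0.5492 0.3312 0.1308] yaw 55.0 q1,q6 [ 0.47 -0.49] gap 0.0193 F [ 0.1 -0.8 -0.5]
  trans [0.082  0.0607 0.0158] rot [ 0.26  0.16 -0.  ]
```

Emit:
{"name": "arm_command", "arguments": {
  "translation": [
    [0.028, 0.02, 0.0],
    [0.05, 0.037, 0.005],
    [0.068, 0.05, 0.01],
    [0.078, 0.058, 0.015],
    [0.08, 0.06, 0.015]
  ],
  "rot": [
    [0.2, 0.1, 0],
    [0.2, 0.1, 0],
    [0.2, 0.1, 0],
    [0.2, 0.1, 0],
    [0.2, 0.1, 0]
  ],
  "claw": [1, 1, 1, 1, 1]
}}

```text
time: 13.67
tool_pos: [0.5169, 0.4276, 0.115]
tool_rot: [0.943, 2.997, -0.001]
contact_force: [0.0, -0.9, -1.2]
finger_gap: 0.0194
```

```bash
python3 -c "
from h import *
to(.517,.428,.049)
wshot('w11')
im=cv2.imread('pics/w11.png')[120:260,250:400];cv2.imwrite('pics/w11c.png',cv2.resize(im,None,fx=4,fy=4,interpolation=2))
"
```

```text
t 13.67 pos [0.5169 0.4276 0.115 ] yaw 55.1 q1,q6 [ 0.62 -0.34] gap 0.0194 F [ 0.  -0.9 -1.2]
  trans [0.0002 0.0005 0.066 ] rot [-0.02  0.02  0.  ]
array([0.51688913, 0.42755578, 0.11500534]) array([ 9.42600590e-01,  2.99669667e+00, -6.60975884e-04])
```

View pics/w11c.png

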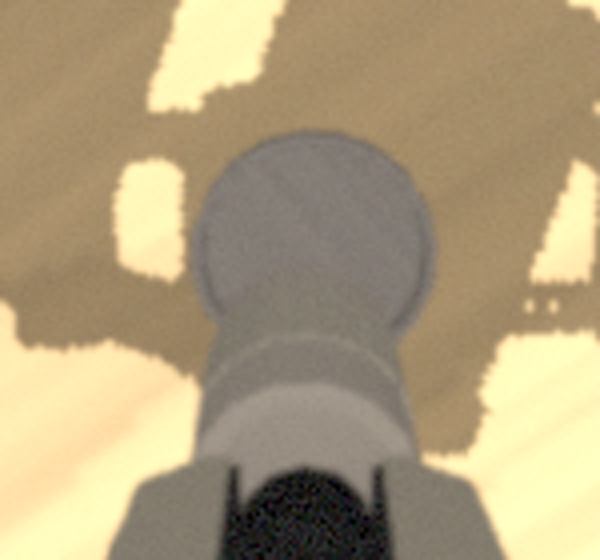

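Emit:
{"name": "arm_command", "arguments": {
  "translation": [
    [0, 0.001, 0.015],
    [0, 0.001, 0.032],
    [0, 0.001, 0.046],
    [0, 0.001, 0.054],
    [0, 0.001, 0.057]
  ],
  "rot": [
    [0, 0, 0],
    [0, 0, 0],
    [0, 0, 0],
    [0, 0, 0],
    [0, 0, 0]
  ],
  "claw": [1, 1, 1, 1, 1]
}}

```text
time: 14.13
tool_pos: [0.5181, 0.4264, 0.057]
tool_rot: [-0.945, -2.995, 0.003]
contact_force: [0.5, 0.9, -1.0]
finger_gap: 0.0194
```

```bash
python3 -c "
from h import *
to(.517,.428,.049)
wshot('w12')
im=cv2.imread('pics/w12.png')[120:300,230:420];cv2.imwrite('pics/w12c.png',cv2.resize(im,None,fx=3,fy=3,interpolation=2))
"
```

```text
t 14.13 pos [0.5181 0.4264 0.057 ] yaw 55.0 q1,q6 [ 0.62 -0.34] gap 0.0194 F [ 0.5  0.9 -1. ]
  trans [0.0018 0.0007 0.008 ] rot [-0.12 -0.   -0.  ]
array([0.51808075, 0.4263664 , 0.05704879]) array([-0.94479245, -2.99547011,  0.0032066 ])
```

View pics/w12c.png

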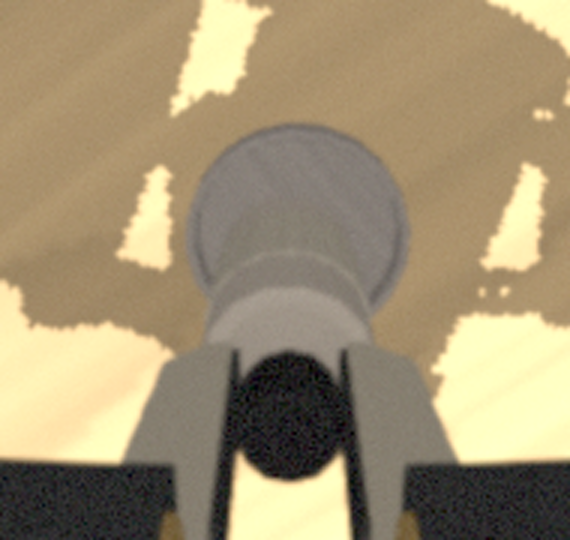

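```bash
python3 -c "
from h import *
s=ctrl.observe();M=R.from_rotvec(s['tool_rot']).as_matrix();tx,ty=M[:,0],M[:,1]
p=wpx(326.5+2.5,161.3,.010,s);print('front outer',p,'centre est',p-.032*tx)
c=s['tool_pos'].copy();c[2]=0
print('bottle bottom front',wproj(c+.019*tx+[0,0,.0115],s),wpx(230+120.,120+222/3,.012,s))
a=wpx(230+188/3,120+222/3,.012,s);b=wpx(230+410/3,120+222/3,.012,s);print((a+b)/2,np.linalg.norm(a-b))
"
```

```text
front outer [0.4896736  0.44878013 0.01      ] centre est [0.51588523 0.43042392 0.01000431]
bottle bottom front [326.8079285  181.75382178] [0.52236729 0.44755161 0.012     ]
[0.51258234 0.43355584 0.012     ] 0.06245184059665744
```

Emit:
{"name": "arm_command", "arguments": {
  "translation": [
    [0.003, 0.0015, 0.002],
    [0.003, 0.0015, 0.005],
    [0.003, 0.0015, 0.007],
    [0.003, 0.0015, 0.008],
    [0.003, 0.0015, 0.0085]
  ],
  "rot": [
    [0, 0, 0],
    [0, 0, 0],
    [0, 0, 0],
    [0, 0, 0],
    [0, 0, 0]
  ],
  "claw": [1, 1, 1, 1, 1]
}}

```text
time: 14.6
tool_pos: [0.5166, 0.4297, 0.0489]
tool_rot: [-0.944, -2.996, 0.002]
contact_force: [0.6, 0.8, -0.9]
finger_gap: 0.0194
```

Emit:
{"name": "arm_command", "arguments": {
  "translation": [
    [0, 0, 0.0005],
    [0, 0, 0.001],
    [0, 0, 0.0015]
  ],
  "rot": [
    [0, 0, 0],
    [0, 0, 0],
    [0, 0, 0]
  ],
  "claw": [1, 1, 1]
}}

```text
time: 14.85
tool_pos: [0.517, 0.4299, 0.0484]
tool_rot: [0.944, 2.996, -0.001]
contact_force: [-2.3, -2.6, 9.9]
finger_gap: 0.019
```

Touching the floor. I'll release and retreat, then go towards the square bottle.

Emit:
{"name": "arm_command", "arguments": {
  "translation": [
    [0, 0, 0],
    [0, 0, 0],
    [0, 0, 0],
    [0, 0, 0],
    [0, 0, 0]
  ],
  "rot": [
    [0, 0, 0],
    [0, 0, 0],
    [0, 0, 0],
    [0, 0, 0],
    [0, 0, 0]
  ],
  "claw": [0.35, 0.35, 0.35, 0.35, 0.35]
}}

```text
time: 15.27
tool_pos: [0.5169, 0.4298, 0.0483]
tool_rot: [0.944, 2.996, -0.001]
contact_force: [-0.2, -0.5, -0.4]
finger_gap: 0.0484
```

Emit:
{"name": "arm_command", "arguments": {
  "translation": [
    [0, 0, -0.02],
    [0, 0, -0.05],
    [0, 0, -0.09],
    [0, 0, -0.13],
    [0, 0, -0.15]
  ],
  "rot": [
    [0, 0, 0],
    [0, 0, 0],
    [0, 0, 0],
    [0, 0, 0],
    [0, 0, 0]
  ],
  "claw": [0.35, 0.35, 0.35, 0.35, 0.35]
}}

```text
time: 15.68
tool_pos: [0.518, 0.4308, 0.2035]
tool_rot: [0.943, 2.993, 0.006]
contact_force: [-0.6, 1.6, 0.6]
finger_gap: 0.0604
```

```bash
python3 -c "
from h import *
to(.463,-.0935,.19,55)
wshot('w13')
"
```

```text
t 15.68 pos [0.518  0.4308 0.2035] yaw 55.0 q1,q6 [ 0.63 -0.33] gap 0.0604 F [-0.6  1.6  0.6]
  trans [-0.2556 -0.4611  0.012 ] rot [0.27 0.14 0.01]
array([0.51798649, 0.43081717, 0.20353035]) array([0.94323552, 2.99266958, 0.00586899])
```

View pics/w13.png

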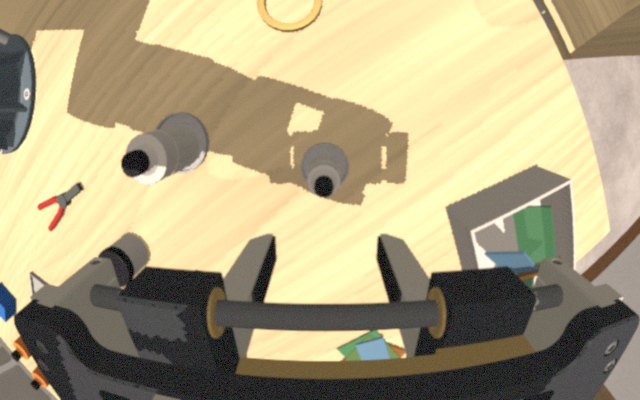

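Emit:
{"name": "arm_command", "arguments": {
  "translation": [
    [-0.255, -0.461, 0.01],
    [-0.255, -0.461, 0.01],
    [-0.255, -0.461, 0.01],
    [-0.255, -0.461, 0.01],
    [-0.255, -0.461, 0.01]
  ],
  "rot": [
    [0.2, 0.1, 0],
    [0.2, 0.1, 0],
    [0.2, 0.1, 0],
    [0.2, 0.1, 0],
    [0.2, 0.1, 0]
  ],
  "claw": [0.3, 0.3, 0.3, 0.3, 0.3]
}}

```text
time: 16.15
tool_pos: [0.4949, 0.221, 0.1959]
tool_rot: [0.943, 2.993, 0.006]
contact_force: [0.2, -0.1, 1.2]
finger_gap: 0.0655
```

```bash
python3 -c "
from h import *
to(.463,-.0935,.19,56)
"
```

```text
t 16.15 pos [0.4949 0.221  0.1959] yaw 55.0 q1,q6 [ 0.33 -0.63] gap 0.0655 F [ 0.2 -0.1  1.2]
  trans [-0.154  -0.276   0.0049] rot [ 0.27  0.11 -0.96]
```

Emit:
{"name": "arm_command", "arguments": {
  "translation": [
    [-0.154, -0.276, 0.005],
    [-0.154, -0.276, 0.005],
    [-0.154, -0.276, 0.005],
    [-0.154, -0.276, 0.005],
    [-0.154, -0.276, 0.005]
  ],
  "rot": [
    [0.2, 0.1, -1],
    [0.2, 0.1, -1],
    [0.2, 0.1, -1],
    [0.2, 0.1, -1],
    [0.2, 0.1, -1]
  ],
  "claw": [0.3, 0.3, 0.3, 0.3, 0.3]
}}

```text
time: 16.57
tool_pos: [0.4735, 0.0138, 0.1919]
tool_rot: [0.917, 3.004, 0.002]
contact_force: [0.3, 0.1, -0.2]
finger_gap: 0.0651
```

```bash
python3 -c "
from h import *
to(.463,-.0935,.14,56)
"
```

```text
t 16.57 pos [0.4735 0.0138 0.1919] yaw 56.1 q1,q6 [-0.07 -1.05] gap 0.0651 F [ 0.3  0.1 -0.2]
  trans [-0.0511 -0.0949  0.0518] rot [0.07 0.02 0.05]
```

Emit:
{"name": "arm_command", "arguments": {
  "translation": [
    [-0.02, -0.037, 0.005],
    [-0.036, -0.067, 0.015],
    [-0.047, -0.087, 0.03],
    [-0.051, -0.095, 0.045],
    [-0.051, -0.095, 0.052]
  ],
  "rot": [
    [0, 0, 0],
    [0, 0, 0],
    [0, 0, 0],
    [0, 0, 0],
    [0, 0, 0]
  ],
  "claw": [0.3, 0.3, 0.3, 0.3, 0.3]
}}

```text
time: 16.98
tool_pos: [0.4618, -0.095, 0.1382]
tool_rot: [-0.921, -3.002, -0.001]
contact_force: [0.2, 0.7, -0.8]
finger_gap: 0.0656
```

```bash
python3 -c "
from h import *
to(.463,-.0935,.0575,56)
wshot('w14',[(.463,-.0935,.115)])
im=cv2.imread('pics/w14.png')[100:300,230:430];cv2.imwrite('pics/w14c.png',cv2.resize(im,None,fx=3,fy=3,interpolation=2))
"
```

```text
t 16.98 pos [ 0.4618 -0.095   0.1382] yaw 55.9 q1,q6 [-0.3  -1.28] gap 0.0656 F [ 0.2  0.7 -0.8]
  trans [-0.0003  0.0019  0.0807] rot [ 0.03 -0.08 -0.1 ]
array([ 0.46176517, -0.09503957,  0.13817659]) array([-9.20851041e-01, -3.00226555e+00, -1.39493299e-03])
```

View pics/w14c.png

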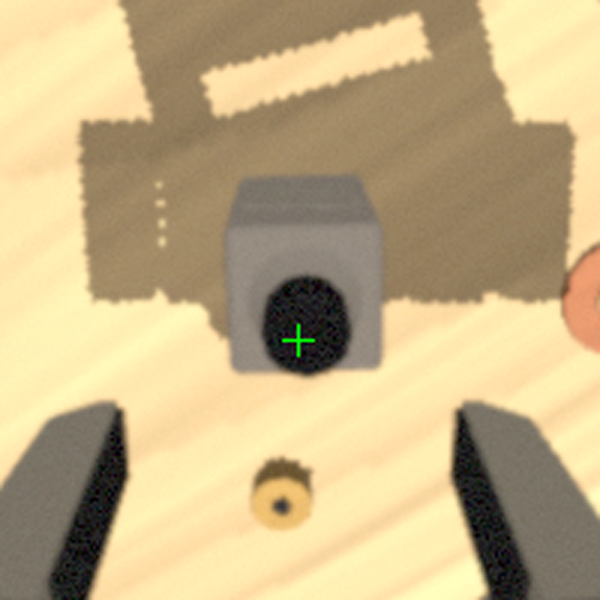

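```bash
python3 -c "
from h import *
s=ctrl.observe();p=wpx(332.3,209,.115,s);print(p)
to(p[0],p[1],.0575,56)
"
```

```text
[ 0.46130715 -0.0883426   0.115     ]
t 17.03 pos [ 0.4616 -0.0937  0.1376] yaw 55.9 q1,q6 [-0.3  -1.28] gap 0.0651 F [-0.3  1.  -1. ]
  trans [0.003  0.0043 0.0801] rot [ 0.02 -0.16 -0.06]
```

Emit:
{"name": "arm_command", "arguments": {
  "translation": [
    [0.002, 0.004, 0.02],
    [0.002, 0.004, 0.043],
    [0.002, 0.004, 0.063],
    [0.002, 0.004, 0.076],
    [0.002, 0.004, 0.08]
  ],
  "rot": [
    [0, 0, 0],
    [0, 0, 0],
    [0, 0, 0],
    [0, 0, 0],
    [0, 0, 0]
  ],
  "claw": [0.3, 0.3, 0.3, 0.3, 0.3]
}}

```text
time: 17.45
tool_pos: [0.4613, -0.0878, 0.0563]
tool_rot: [-0.917, -3.0, -0.002]
contact_force: [0.2, -0.5, -0.8]
finger_gap: 0.0652
```

Emit:
{"name": "arm_command", "arguments": {
  "translation": [
    [0, 0, 0],
    [0, 0, 0],
    [0, 0, 0],
    [0, 0, 0],
    [0, 0, 0]
  ],
  "rot": [
    [0, 0, 0],
    [0, 0, 0],
    [0, 0, 0],
    [0, 0, 0],
    [0, 0, 0]
  ],
  "claw": [0.5, 0.6, 0.7, 0.8, 1],
  "squeeze": 10
}}

```text
time: 17.87
tool_pos: [0.4618, -0.0879, 0.057]
tool_rot: [-0.917, -3.001, -0.002]
contact_force: [-0.5, -0.4, 0.4]
finger_gap: 0.0364
```

Emit:
{"name": "arm_command", "arguments": {
  "translation": [
    [0, 0, 0],
    [0, 0, 0],
    [0, 0, 0],
    [0, 0, 0]
  ],
  "rot": [
    [0, 0, 0],
    [0, 0, 0],
    [0, 0, 0],
    [0, 0, 0]
  ],
  "claw": [1, 1, 1, 1],
  "squeeze": 30
}}

```text
time: 18.2
tool_pos: [0.462, -0.0881, 0.0573]
tool_rot: [-0.917, -3.001, -0.002]
contact_force: [-0.9, -1.2, 6.2]
finger_gap: 0.0234
```

```bash
python3 -c "
from h import *
to(.357,-.273,.15,30.5)
wshot('w15')
im=cv2.imread('pics/w15.png')[100:300,230:430];cv2.imwrite('pics/w15c.png',cv2.resize(im,None,fx=3,fy=3,interpolation=2))
"
```

```text
t 18.2 pos [ 0.462  -0.0881  0.0573] yaw 56.0 q1,q6 [-0.29 -1.27] gap 0.0234 F [-0.9 -1.2  6.2]
  trans [-0.016  -0.212  -0.0927] rot [-0.04 -0.19 25.51]
array([ 0.46199017, -0.08809523,  0.05733939]) array([-9.17220281e-01, -3.00142298e+00, -1.70075615e-03])
```

View pics/w15c.png

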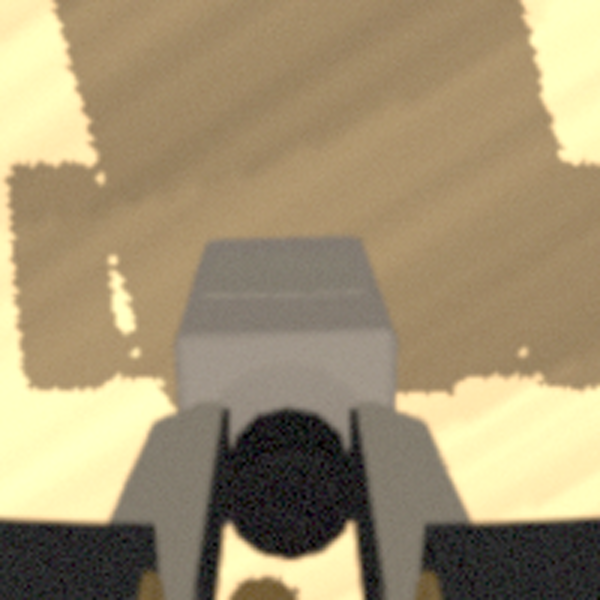

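Emit:
{"name": "arm_command", "arguments": {
  "translation": [
    [0, 0, -0.012],
    [0, 0, -0.035],
    [-0.001, -0.015, -0.06],
    [-0.003, -0.045, -0.08],
    [-0.006, -0.082, -0.085]
  ],
  "rot": [
    [0, 0, 0],
    [0, 0, 0],
    [0, 0, 3],
    [0, 0, 8],
    [0, 0, 14]
  ],
  "claw": [1, 1, 1, 1, 1]
}}

```text
time: 18.67
tool_pos: [0.4224, -0.1599, 0.1449]
tool_rot: [1.279, 2.869, 0.001]
contact_force: [1.0, -1.2, -2.0]
finger_gap: 0.0235
```

```bash
python3 -c "
from h import *
to(.357,-.273,.14,30.5)
"
```

```text
t 18.67 pos [ 0.4224 -0.1599  0.1449] yaw 41.9 q1,q6 [-0.47 -1.2 ] gap 0.0235 F [ 1.  -1.2 -2. ]
  trans [-0.0404 -0.1242  0.0047] rot [ 0.06 -0.   11.44]
```

Emit:
{"name": "arm_command", "arguments": {
  "translation": [
    [-0.013, -0.04, 0],
    [-0.024, -0.073, 0],
    [-0.033, -0.1, 0.003],
    [-0.038, -0.118, 0.005],
    [-0.04, -0.124, 0.008]
  ],
  "rot": [
    [0, 0, 5],
    [0, 0, 9],
    [0, 0, 11.4],
    [0, 0, 11.4],
    [0, 0, 11.4]
  ],
  "claw": [1, 1, 1, 1, 1]
}}

```text
time: 19.08
tool_pos: [0.3555, -0.2742, 0.1365]
tool_rot: [1.561, 2.726, 0.001]
contact_force: [2.0, 0.9, -1.8]
finger_gap: 0.0233
```

```bash
python3 -c "
from h import *
to(.357,-.273,.0605,30.5)
wshot('w16')
im=cv2.imread('pics/w16.png')[80:260,230:430];cv2.imwrite('pics/w16c.png',cv2.resize(im,None,fx=3,fy=3,interpolation=2))
"
```

```text
t 19.08 pos [ 0.3555 -0.2742  0.1365] yaw 30.4 q1,q6 [-0.76 -1.29] gap 0.0233 F [ 2.   0.9 -1.8]
  trans [0.0003 0.0019 0.076 ] rot [ 0.05 -0.02 -0.1 ]
array([ 0.35549088, -0.27424487,  0.13648099]) array([1.56127437e+00, 2.72601357e+00, 1.29966909e-03])
```

View pics/w16c.png

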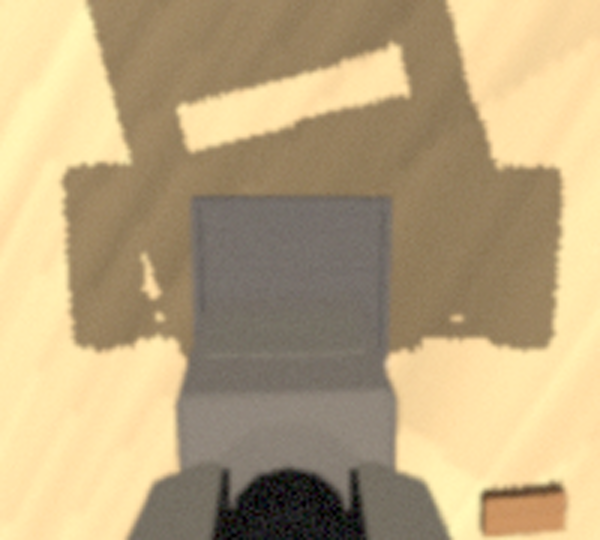

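```bash
python3 -c "
from h import *
s=ctrl.observe();M=R.from_rotvec(s['tool_rot']).as_matrix()
p=wpx(230+291/3,80+197/3,.012,s);c=p-.036*M[:,0];print(c)
to((c[0]+.357)/2,(c[1]-.273)/2,.0605,30.5)
"
```

```text
[ 0.35476184 -0.27123063  0.01196226]
t 19.13 pos [ 0.3556 -0.2738  0.1359] yaw 30.4 q1,q6 [-0.76 -1.29] gap 0.0234 F [ 0.1  0.3 -3.3]
  trans [0.0012 0.001  0.0754] rot [ 0.04 -0.06 -0.08]
```

Emit:
{"name": "arm_command", "arguments": {
  "translation": [
    [0.001, 0.001, 0.018],
    [0.001, 0.001, 0.04],
    [0.001, 0.001, 0.056],
    [0.001, 0.001, 0.066],
    [0.001, 0.001, 0.068]
  ],
  "rot": [
    [0, 0, 0],
    [0, 0, 0],
    [0, 0, 0],
    [0, 0, 0],
    [0, 0, 0]
  ],
  "claw": [1, 1, 1, 1, 1]
}}

```text
time: 19.55
tool_pos: [0.3557, -0.2709, 0.0664]
tool_rot: [-1.558, -2.724, -0.003]
contact_force: [-0.3, 0.1, -2.1]
finger_gap: 0.0233
```

```bash
python3 -c "
from h import *
to(.356,-.272,.0605,30.5)
wshot('w17')
im=cv2.imread('pics/w17.png')[80:260,230:430];cv2.imwrite('pics/w17c.png',cv2.resize(im,None,fx=3,fy=3,interpolation=2))
"
```

```text
t 19.55 pos [ 0.3557 -0.2709  0.0664] yaw 30.5 q1,q6 [-0.76 -1.29] gap 0.0233 F [-0.3  0.1 -2.1]
  trans [-0.0011 -0.0003  0.0059] rot [-0.   -0.23 -0.03]
array([ 0.35568249, -0.27090933,  0.0663822 ]) array([-1.55784751, -2.72415805, -0.00304901])
```

View pics/w17c.png

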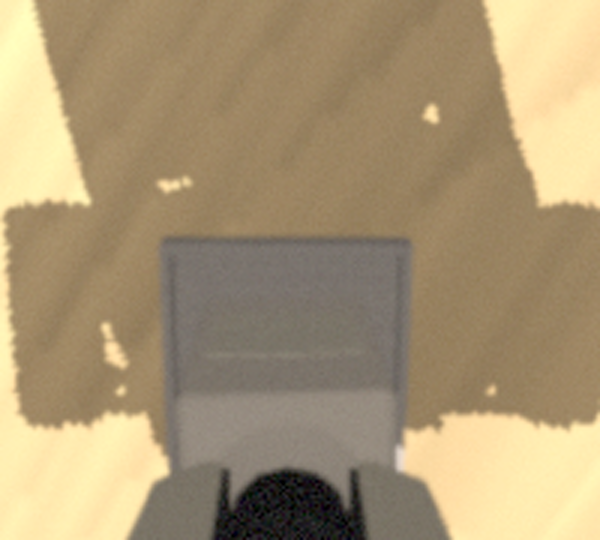

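Emit:
{"name": "arm_command", "arguments": {
  "translation": [
    [-0.0005, 0, 0.002],
    [-0.0005, 0, 0.004],
    [-0.0005, 0, 0.0055],
    [-0.0005, 0, 0.006],
    [-0.0005, 0, 0.0065]
  ],
  "rot": [
    [0, -0.2, 0],
    [0, -0.2, 0],
    [0, -0.2, 0],
    [0, -0.2, 0],
    [0, -0.2, 0]
  ],
  "claw": [1, 1, 1, 1, 1]
}}

```text
time: 20.02
tool_pos: [0.3563, -0.2719, 0.0608]
tool_rot: [1.559, 2.726, -0.0]
contact_force: [0.4, 0.5, -2.3]
finger_gap: 0.0234
```

Emit:
{"name": "arm_command", "arguments": {
  "translation": [
    [0, 0, 0.0005],
    [0, 0, 0.001],
    [0, 0, 0.0015]
  ],
  "rot": [
    [0, 0, 0],
    [0, 0, 0],
    [0, 0, 0]
  ],
  "claw": [1, 1, 1]
}}

```text
time: 20.27
tool_pos: [0.3569, -0.2727, 0.0602]
tool_rot: [1.558, 2.725, -0.001]
contact_force: [-3.9, -0.1, 16.7]
finger_gap: 0.023
```

Emit:
{"name": "arm_command", "arguments": {
  "translation": [
    [0, 0, 0],
    [0, 0, 0],
    [0, 0, 0],
    [0, 0, 0],
    [0, 0, 0]
  ],
  "rot": [
    [0, 0, 0],
    [0, 0, 0],
    [0, 0, 0],
    [0, 0, 0],
    [0, 0, 0]
  ],
  "claw": [0.3, 0.3, 0.3, 0.3, 0.3]
}}

```text
time: 20.68
tool_pos: [0.3568, -0.2726, 0.0601]
tool_rot: [1.558, 2.725, -0.001]
contact_force: [0.3, -0.3, -0.8]
finger_gap: 0.0517
```

Emit:
{"name": "arm_command", "arguments": {
  "translation": [
    [0, 0, -0.02],
    [0, 0, -0.05],
    [0, 0, -0.09],
    [0, 0, -0.12],
    [0, 0, -0.13]
  ],
  "rot": [
    [0, 0, 0],
    [0, 0, 0],
    [0, 0, 0],
    [0, 0, 0],
    [0, 0, 0]
  ],
  "claw": [0.3, 0.3, 0.3, 0.3, 0.3]
}}

```text
time: 21.1
tool_pos: [0.3578, -0.2735, 0.1943]
tool_rot: [1.555, 2.72, -0.004]
contact_force: [-0.6, 0.4, 0.5]
finger_gap: 0.0653
```

```bash
python3 -c "
from h import *
to(.6605,-.1005,.15,30.5)
wshot('w18')
"
```

```text
t 21.1 pos [ 0.3578 -0.2735  0.1943] yaw 30.5 q1,q6 [-0.76 -1.29] gap 0.0653 F [-0.6  0.4  0.5]
  trans [-0.0041  0.3485  0.0451] rot [ 0.13  0.49 -0.03]
array([ 0.35782435, -0.27345375,  0.19429525]) array([ 1.5553109 ,  2.71984741, -0.00357531])
```

View pics/w18.png

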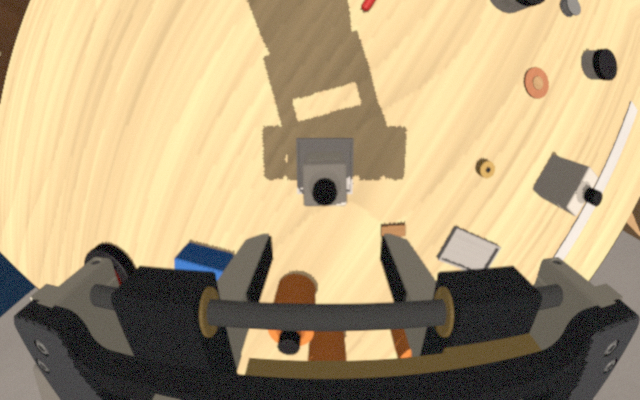

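Emit:
{"name": "arm_command", "arguments": {
  "translation": [
    [0, 0.03, 0],
    [-0.001, 0.07, 0],
    [-0.002, 0.11, 0],
    [-0.002, 0.15, 0],
    [-0.003, 0.19, 0]
  ],
  "rot": [
    [0.1, 0.4, 0],
    [0.1, 0.4, 0],
    [0.1, 0.4, 0],
    [0.1, 0.4, 0],
    [0.1, 0.4, 0]
  ],
  "claw": [0.3, 0.3, 0.3, 0.3, 0.3]
}}

```text
time: 21.57
tool_pos: [0.5241, -0.1781, 0.1927]
tool_rot: [-1.56, -2.727, 0.001]
contact_force: [1.3, -0.9, 0.2]
finger_gap: 0.0651
```

```bash
python3 -c "
from h import *
to(.6605,-.1005,.15,30.5)
"
```

```text
t 21.57 pos [ 0.5241 -0.1781  0.1927] yaw 30.5 q1,q6 [-0.41 -0.94] gap 0.0651 F [ 1.3 -0.9  0.2]
  trans [-0.0022  0.1569  0.0427] rot [-0.03  0.01 -0.03]
```

Emit:
{"name": "arm_command", "arguments": {
  "translation": [
    [-0.001, 0.041, 0.005],
    [-0.001, 0.08, 0.015],
    [-0.002, 0.115, 0.025],
    [-0.002, 0.14, 0.035],
    [-0.002, 0.152, 0.043]
  ],
  "rot": [
    [0, 0, 0],
    [0, 0, 0],
    [0, 0, 0],
    [0, 0, 0],
    [0, 0, 0]
  ],
  "claw": [0.3, 0.3, 0.3, 0.3, 0.3]
}}

```text
time: 21.98
tool_pos: [0.6572, -0.1006, 0.1462]
tool_rot: [-1.556, -2.726, 0.002]
contact_force: [0.5, 0.2, -0.3]
finger_gap: 0.0653
```

```bash
python3 -c "
from h import *
to(.6605,-.1005,.0625,30.5)
wshot('w19',[(.6605,-.1005,.12)])
im=cv2.imread('pics/w19.png')[100:300,230:430];cv2.imwrite('pics/w19c.png',cv2.resize(im,None,fx=3,fy=3,interpolation=2))
"
```

```text
t 21.98 pos [ 0.6572 -0.1006  0.1462] yaw 30.6 q1,q6 [-0.22 -0.76] gap 0.0653 F [ 0.5  0.2 -0.3]
  trans [-0.0017  0.0031  0.0837] rot [-0.14 -0.12  0.07]
array([ 0.65723456, -0.1006428 ,  0.14624181]) array([-1.55570147e+00, -2.72593830e+00,  1.65922546e-03])
```

View pics/w19c.png

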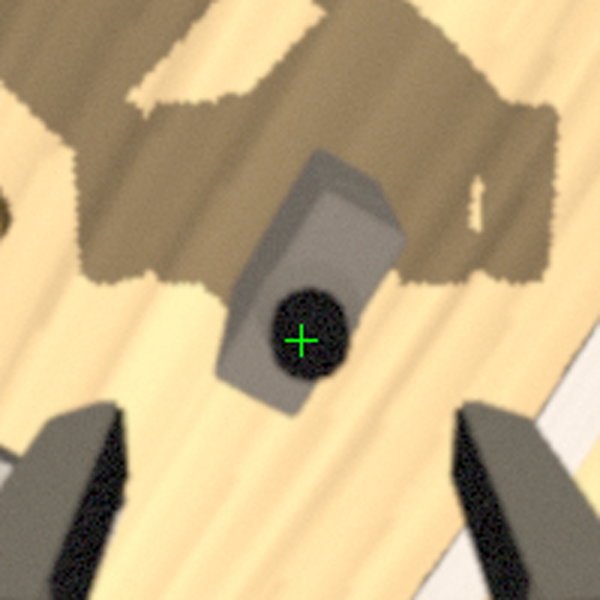

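```bash
python3 -c "
from h import *
s=ctrl.observe();p=wpx(230+311/3,100+334/3,.12,s);print(p)
to(p[0],p[1],.064,30.5)
"
```

```text
[ 0.66136961 -0.09742237  0.12      ]
t 22.03 pos [ 0.6569 -0.1004  0.1449] yaw 30.6 q1,q6 [-0.22 -0.76] gap 0.0651 F [-1.   1.7 -2.2]
  trans [0.     0.0057 0.0809] rot [-0.21 -0.19  0.08]
```

Emit:
{"name": "arm_command", "arguments": {
  "translation": [
    [0, 0.0045, 0.02],
    [0, 0.0045, 0.043],
    [0, 0.0045, 0.063],
    [0, 0.0045, 0.076],
    [0, 0.0045, 0.08]
  ],
  "rot": [
    [-0.2, -0.2, 0],
    [-0.2, -0.2, 0],
    [-0.2, -0.2, 0],
    [-0.2, -0.2, 0],
    [-0.2, -0.2, 0]
  ],
  "claw": [0.3, 0.3, 0.3, 0.3, 0.3]
}}

```text
time: 22.45
tool_pos: [0.6584, -0.0984, 0.0623]
tool_rot: [-1.556, -2.725, 0.002]
contact_force: [-0.8, 0.1, -0.7]
finger_gap: 0.0652
```

Emit:
{"name": "arm_command", "arguments": {
  "translation": [
    [0, 0, 0],
    [0, 0, 0],
    [0, 0, 0],
    [0, 0, 0],
    [0, 0, 0]
  ],
  "rot": [
    [0, 0, 0],
    [0, 0, 0],
    [0, 0, 0],
    [0, 0, 0],
    [0, 0, 0]
  ],
  "claw": [0.5, 0.6, 0.7, 0.8, 1],
  "squeeze": 10
}}

```text
time: 22.87
tool_pos: [0.6588, -0.0986, 0.0632]
tool_rot: [-1.557, -2.726, 0.002]
contact_force: [0.4, 0.7, -0.1]
finger_gap: 0.0366
```

Emit:
{"name": "arm_command", "arguments": {
  "translation": [
    [0, 0, 0],
    [0, 0, 0],
    [0, 0, 0],
    [0, 0, 0]
  ],
  "rot": [
    [0, 0, 0],
    [0, 0, 0],
    [0, 0, 0],
    [0, 0, 0]
  ],
  "claw": [1, 1, 1, 1],
  "squeeze": 30
}}

```text
time: 23.2
tool_pos: [0.6592, -0.0986, 0.0636]
tool_rot: [-1.557, -2.727, 0.001]
contact_force: [0.5, -0.4, 1.6]
finger_gap: 0.0213
```

```bash
python3 -c "
from h import *
to(.6115,-.273,.15,-52.5)
wshot('w20')
im=cv2.imread('pics/w20.png')[100:300,230:430];cv2.imwrite('pics/w20c.png',cv2.resize(im,None,fx=3,fy=3,interpolation=2))
"
```

```text
t 23.2 pos [ 0.6592 -0.0986  0.0636] yaw 30.5 q1,q6 [-0.22 -0.75] gap 0.0213 F [ 0.5 -0.4  1.6]
  trans [-0.1259 -0.1298 -0.0863] rot [-1.000e-01  2.000e-02  8.305e+01]
array([ 0.65915176, -0.09863882,  0.0635938 ]) array([-1.55706178e+00, -2.72687855e+00,  1.33572556e-03])
```

View pics/w20c.png

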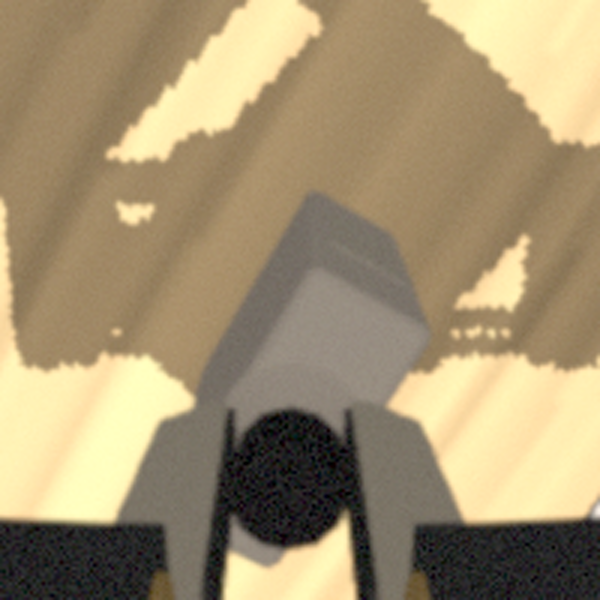

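Emit:
{"name": "arm_command", "arguments": {
  "translation": [
    [0, 0, -0.012],
    [0, 0, -0.035],
    [-0.01, -0.01, -0.06],
    [-0.025, -0.026, -0.08],
    [-0.045, -0.046, -0.086]
  ],
  "rot": [
    [0, 0, 0],
    [0, 0, 0],
    [0, 0, 5],
    [0, 0, 11],
    [0, 0, 18]
  ],
  "claw": [1, 1, 1, 1, 1]
}}

```text
time: 23.67
tool_pos: [0.6437, -0.1606, 0.1538]
tool_rot: [1.967, 2.446, 0.001]
contact_force: [-0.7, 0.0, -1.4]
finger_gap: 0.0215
```

```bash
python3 -c "
from h import *
to(.6115,-.273,.15,-52.5)
"
```

```text
t 23.67 pos [ 0.6437 -0.1606  0.1538] yaw 12.4 q1,q6 [-0.31 -0.53] gap 0.0215 F [-0.7  0.  -1.4]
  trans [-0.1029 -0.0556  0.0038] rot [1.600e-01 1.000e-02 6.489e+01]
```

Emit:
{"name": "arm_command", "arguments": {
  "translation": [
    [-0.025, -0.013, 0],
    [-0.05, -0.027, 0],
    [-0.075, -0.04, 0],
    [-0.092, -0.05, 0],
    [-0.1, -0.054, 0]
  ],
  "rot": [
    [0, 0, 7],
    [0, 0, 14],
    [0, 0, 21],
    [0, 0, 28],
    [0, 0, 35]
  ],
  "claw": [1, 1, 1, 1, 1]
}}

```text
time: 24.08
tool_pos: [0.6111, -0.2723, 0.1542]
tool_rot: [2.619, 1.731, 0.001]
contact_force: [0.4, 0.6, -2.0]
finger_gap: 0.0213
```

```bash
python3 -c "
from h import *
to(.6115,-.273,.15,-52.5)
"
```

```text
t 24.08 pos [ 0.6111 -0.2723  0.1542] yaw -23.1 q1,q6 [-0.49 -0.09] gap 0.0213 F [ 0.4  0.6 -2. ]
  trans [-0.0005  0.0006  0.0042] rot [ 0.13 -0.   29.43]
```

Emit:
{"name": "arm_command", "arguments": {
  "translation": [
    [0, 0, 0],
    [0, 0, 0.002],
    [0, 0, 0.004],
    [0, 0, 0.004],
    [0, 0, 0.004]
  ],
  "rot": [
    [0, 0, 7],
    [0, 0, 14],
    [0, 0, 21],
    [0, 0, 26],
    [0, 0, 29.5]
  ],
  "claw": [1, 1, 1, 1, 1]
}}

```text
time: 24.5
tool_pos: [0.6108, -0.2722, 0.1505]
tool_rot: [2.977, 1.0, 0.001]
contact_force: [-1.2, -0.4, -2.8]
finger_gap: 0.0216
```

```bash
python3 -c "
from h import *
to(.6115,-.273,.067,-52.5)
wshot('w21')
im=cv2.imread('pics/w21.png')[80:280,230:430];cv2.imwrite('pics/w21c.png',cv2.resize(im,None,fx=3,fy=3,interpolation=2))
"
```

```text
t 24.5 pos [ 0.6108 -0.2722  0.1505] yaw -52.9 q1,q6 [-0.49  0.43] gap 0.0216 F [-1.2 -0.4 -2.8]
  trans [0.0001 0.0009 0.0835] rot [ 0.08 -0.02 -0.36]
array([ 0.61079624, -0.27221403,  0.15054531]) array([2.97694748e+00, 1.00003007e+00, 1.08632655e-03])
```

View pics/w21c.png

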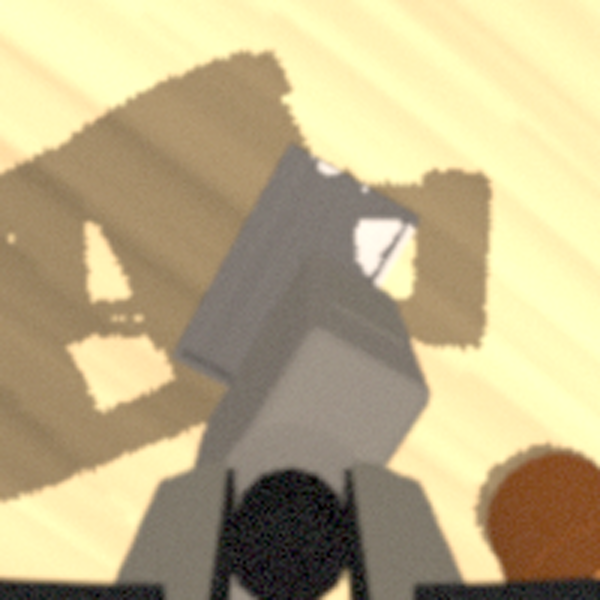

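```bash
python3 -c "
from h import *
s=ctrl.observe()
f=lambda x,y,z:wpx(230+(x+.5)/3-.5,80+(y+.5)/3-.5,z,s)[:2]
a=lambda p,q:np.degrees(np.arctan2(*(q-p)[::-1]))
L,T,Rr=f(178,355,.012),f(293,145,.012),f(415,217,.012)
print('tray',(L+Rr)/2,'long',a(L,T),np.linalg.norm(L-T),'short',a(T,Rr),np.linalg.norm(T-Rr))
b1,b2=f(318,328,.177),f(428,393,.177);print('bottle short',a(b1,b2),np.linalg.norm(b1-b2), (b1+b2)/2)
c1=f(312,258,.087);print(s['tool_pos'])
"
```

```text
tray [ 0.61421081 -0.27273426] long 8.113489036042447 0.0920995652547687 short -83.20487623337348 0.05284478783141938
bottle short -84.25057827372049 0.026511388145312648 [ 0.64161141 -0.27062223]
[ 0.61086478 -0.2722277   0.1505958 ]
```

Emit:
{"name": "arm_command", "arguments": {
  "translation": [
    [0.002, 0.0015, 0.02],
    [0.002, 0.0015, 0.042],
    [0.002, 0.0015, 0.06],
    [0.002, 0.0015, 0.072],
    [0.002, 0.0015, 0.075]
  ],
  "rot": [
    [0, 0, -1.5],
    [0, 0, -1.5],
    [0, 0, -1.5],
    [0, 0, -1.5],
    [0, 0, -1.5]
  ],
  "claw": [1, 1, 1, 1, 1]
}}

```text
time: 24.97
tool_pos: [0.6124, -0.2717, 0.0736]
tool_rot: [-2.964, -1.036, 0.003]
contact_force: [0.9, -0.5, -2.2]
finger_gap: 0.0215
```

```bash
python3 -c "
from h import *
to(.613,-.272,.067,-51.5)
wshot('w22')
im=cv2.imread('pics/w22.png')[80:300,230:430];cv2.imwrite('pics/w22c.png',cv2.resize(im,None,fx=2.7,fy=2.7,interpolation=2))
"
```

```text
t 24.97 pos [ 0.6124 -0.2717  0.0736] yaw -51.5 q1,q6 [-0.49  0.41] gap 0.0215 F [ 0.9 -0.5 -2.2]
  trans [0.0003 0.0006 0.0066] rot [-0.1   0.06  0.04]
array([ 0.61235386, -0.27173136,  0.07360521]) array([-2.96441507e+00, -1.03640642e+00,  2.50802644e-03])
```

View pics/w22c.png

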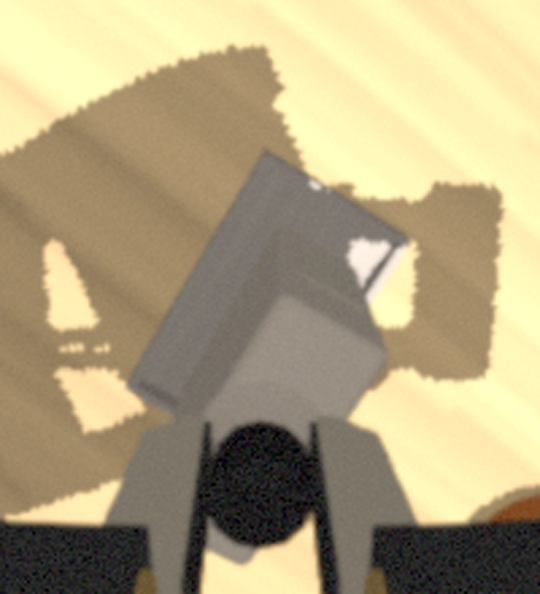

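```bash
python3 -c "
from h import *
s=ctrl.observe()
f=lambda x,y,z:wpx(230+(x+.5)/2.7-.5,80+(y+.5)/2.7-.5,z,s)[:2]
L,T,Rr=f(130,385,.012),f(266,150,.012),f(406,240,.012)
c=(L+Rr)/2;print('tray',c)
e=(T-L)/np.linalg.norm(T-L);n=np.array([e[1],-e[0]])
p=f(276,235,.010);print('corner rel: along',(p-c)@e,'across',(p-c)@n,'tray corner',(T-c)@e,(T-c)@n)
"
```

```text
tray [ 0.61440211 -0.27269219]
corner rel: along 0.024783877763141463 across -0.010147122633935123 tray corner 0.047392041231797945 -0.027200520308414057
```

```bash
python3 -c "
from h import *
im=ctrl.capture('wrist')[125:245,270:390,::-1].astype(float)
im=cv2.resize(im,None,fx=5,fy=5,interpolation=2);im=np.clip((im-20)*2.6,0,255).astype(np.uint8)
cv2.imwrite('pics/w23.png',im)"
```

```text
(no output)
```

View pics/w23.png

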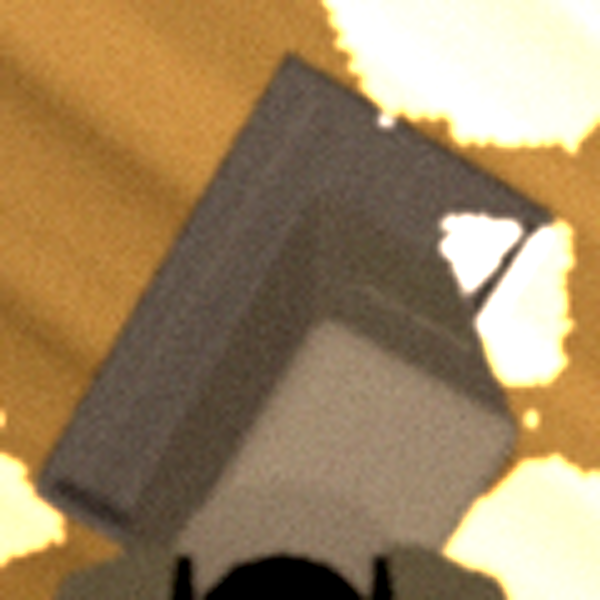

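```bash
python3 -c "
from h import *
s=ctrl.observe()
f=lambda x,y,z:wpx(270+(x+.5)/5-.5,125+(y+.5)/5-.5,z,s)[:2]
L,T,Rr=f(40,485,.012),f(291,52,.012),f(548,212,.012)
a=np.radians(7.3);e=np.array([np.cos(a),np.sin(a)]);n=np.array([e[1],-e[0]])
c=(L+Rr)/2;c2=T-.047*e+.028*n;print('tray',c,c2)
z=s['tool_pos'][2]-.0636
q=f(140,500,z);p=f(315,193,z);print('z',z,np.degrees(np.arctan2(*(p-q)[::-1])))
for k in (c,c2):print('corner rel: along',(p-k)@e,'across',(p-k)@n)
b1=f(326,320,z+.09);b2=f(515,425,z+.09);print('top corner rel',(b1-c)@e,(b1-c)@n,(b2-c)@e,(b2-c)@n)
to(*c,.067,-51.5)
"
```

```text
tray [ 0.61533747 -0.27225218] [ 0.61489562 -0.27274795]
z 0.012076023820266443 9.431935428820351
corner rel: along 0.027430541080444185 across -0.011027633101170855
corner rel: along 0.02793180993706492 across -0.011463241700011732
top corner rel 0.028759541434048307 -0.0125817132323979 0.029472013600633274 0.014250244776375437
t 25.07 pos [ 0.6134 -0.2723  0.0757] yaw -51.5 q1,q6 [-0.49  0.41] gap 0.0212 F [-0.3  0.1 -1.1]
  trans [0.0015 0.0012 0.0087] rot [ 0.05 -0.    0.01]
```

Emit:
{"name": "arm_command", "arguments": {
  "translation": [
    [0.003, 0.001, 0.001],
    [0.005, 0.001, 0.003],
    [0.005, 0.001, 0.006],
    [0.005, 0.001, 0.0075],
    [0.005, 0.001, 0.0083]
  ],
  "rot": [
    [0, 0, 0],
    [0, 0, 0],
    [0, 0, 0],
    [0, 0, 0],
    [0, 0, 0]
  ],
  "claw": [1, 1, 1, 1, 1]
}}

```text
time: 25.48
tool_pos: [0.6179, -0.2699, 0.0672]
tool_rot: [2.965, 1.036, 0.0]
contact_force: [0.1, -0.3, -1.1]
finger_gap: 0.0218
```

Emit:
{"name": "arm_command", "arguments": {
  "translation": [
    [0, 0, 0.0004],
    [0, 0, 0.0008],
    [0, 0, 0.0012]
  ],
  "rot": [
    [0, 0, 0],
    [0, 0, 0],
    [0, 0, 0]
  ],
  "claw": [1, 1, 1]
}}

```text
time: 25.73
tool_pos: [0.618, -0.2701, 0.0666]
tool_rot: [2.964, 1.036, 0.001]
contact_force: [-1.2, -0.3, 5.4]
finger_gap: 0.0212
```

Emit:
{"name": "arm_command", "arguments": {
  "translation": [
    [0, 0, 0],
    [0, 0, 0],
    [0, 0, 0],
    [0, 0, 0],
    [0, 0, 0]
  ],
  "rot": [
    [0, 0, 0],
    [0, 0, 0],
    [0, 0, 0],
    [0, 0, 0],
    [0, 0, 0]
  ],
  "claw": [0.35, 0.35, 0.35, 0.35, 0.35]
}}

```text
time: 26.15
tool_pos: [0.618, -0.27, 0.0666]
tool_rot: [2.965, 1.036, 0.001]
contact_force: [0.3, -0.8, -0.2]
finger_gap: 0.0502
```

Emit:
{"name": "arm_command", "arguments": {
  "translation": [
    [0, 0, -0.02],
    [0, 0, -0.05],
    [0, 0, -0.09],
    [0, 0, -0.13],
    [0, 0, -0.15]
  ],
  "rot": [
    [0, 0, 0],
    [0, 0, 0],
    [0, 0, 0],
    [0, 0, 0],
    [0, 0, 0]
  ],
  "claw": [0.35, 0.35, 0.35, 0.35, 0.35]
}}

```text
time: 26.57
tool_pos: [0.6191, -0.2705, 0.222]
tool_rot: [2.96, 1.035, 0.007]
contact_force: [1.1, -0.9, -0.0]
finger_gap: 0.0605
```

```bash
python3 -c "
from h import *
to(.45,0,.3)
wshot('w24')
"
```

```text
t 26.57 pos [ 0.6191 -0.2705  0.222 ] yaw -51.5 q1,q6 [-0.48  0.42] gap 0.0605 F [ 1.1 -0.9 -0. ]
  trans [ 0.0364 -0.3164 -0.0801] rot [ 0.39 -0.15  0.  ]
array([ 0.61909002, -0.27047597,  0.22197501]) array([2.96044696, 1.03456735, 0.0073147 ])
```

View pics/w24.png

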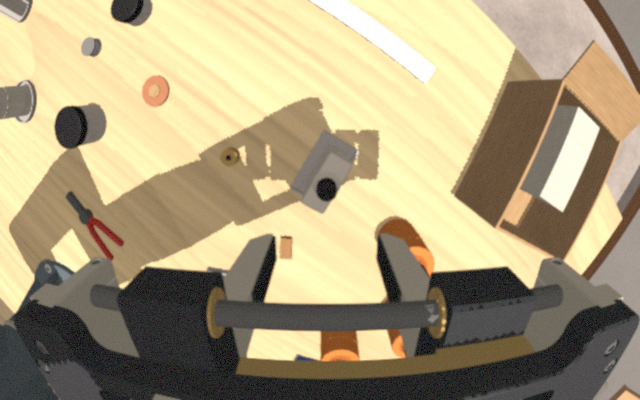

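Now I'll move the arm clear of the trays to check them from above.

Emit:
{"name": "arm_command", "arguments": {
  "translation": [
    [0.004, -0.03, -0.02],
    [0.008, -0.07, -0.04],
    [0.012, -0.11, -0.06],
    [0.016, -0.15, -0.08],
    [0.02, -0.18, -0.1]
  ],
  "rot": [
    [0, 0, 0],
    [0, 0, 0],
    [0, 0, 0],
    [0, 0, 0],
    [0, 0, 0]
  ],
  "claw": [0.35, 0.35, 0.35, 0.35, 0.35]
}}

```text
time: 27.03
tool_pos: [0.5228, -0.1187, 0.3205]
tool_rot: [2.959, 1.034, 0.01]
contact_force: [-0.1, 0.6, 1.3]
finger_gap: 0.0602
```

```bash
python3 -c "
from h import *
g=lambda i:np.clip(255*(i[:,:,::-1]/255.)**.6*1.2,0,255).astype(np.uint8)
cv2.imwrite('pics/top9.png',g(ctrl.capture('top')));cv2.imwrite('pics/scene9.png',g(ctrl.capture('scene')))
to(.45,0,.3)
"
```

```text
t 27.13 pos [ 0.5239 -0.1174  0.3246] yaw -51.3 q1,q6 [-0.31  0.59] gap 0.0603 F [-0.2 -0.   1.1]
  trans [ 0.0155 -0.1381  0.0227] rot [ 0.84 -0.45  0.  ]
```

View pics/top9.png

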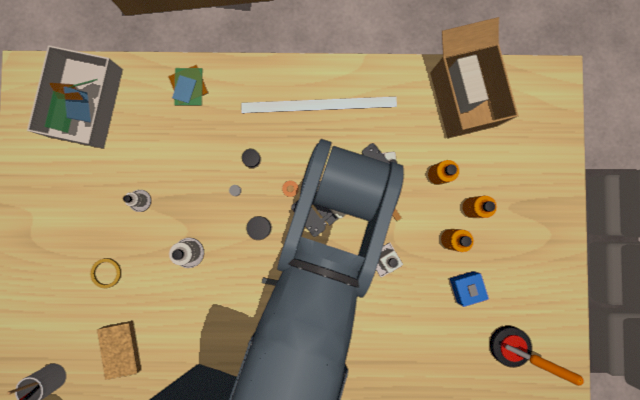

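View pics/scene9.png

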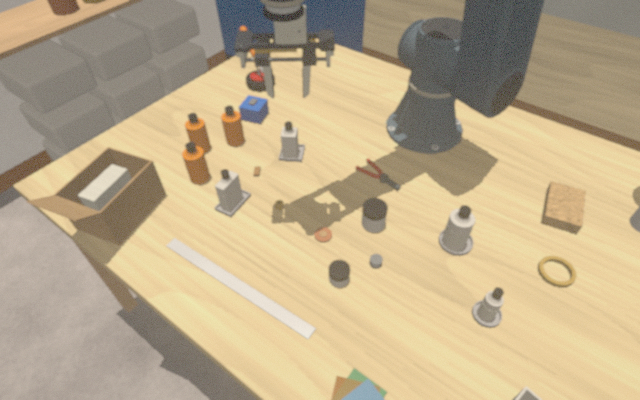

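```bash
python3 -c "
import cv2,numpy as np
s=cv2.imread('pics/scene9.png');r=lambda i:cv2.resize(i,(390,290),interpolation=2)
c=[s[150:223,190:288],s[110:183,245:343],s[195:268,410:508],s[270:343,440:538]]
c=[r(i) for i in c];cv2.imwrite('pics/f.png',np.vstack([np.hstack(c[:2]),np.hstack(c[2:])]))"
```

```text
(no output)
```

View pics/f.png

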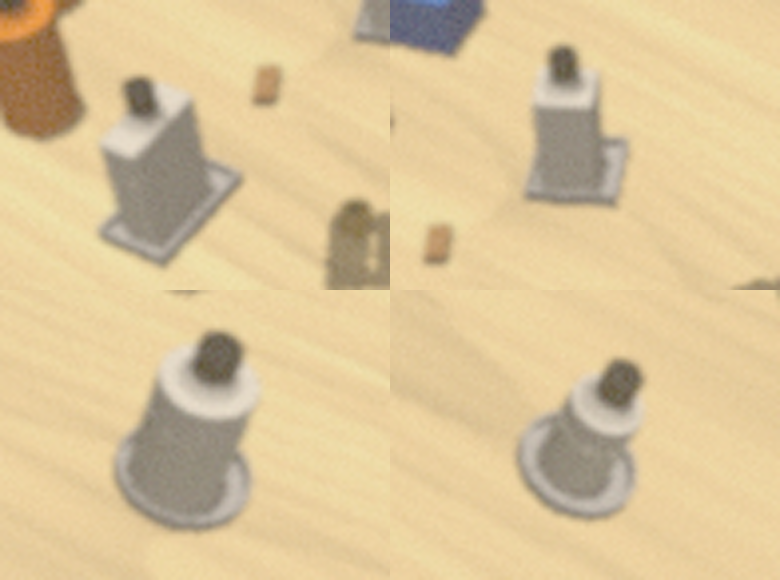

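All four bottles stand upright on their tray floors. I'll let the arm settle, then hand in.

Emit:
{"name": "arm_command", "arguments": {
  "translation": [
    [0, 0, 0],
    [0, 0, 0],
    [0, 0, 0]
  ],
  "rot": [
    [0, 0, 0],
    [0, 0, 0],
    [0, 0, 0]
  ],
  "claw": [0.35, 0.35, 0.35]
}}

```text
time: 27.38
tool_pos: [0.524, -0.118, 0.3237]
tool_rot: [2.955, 1.036, 0.018]
contact_force: [0.8, -0.3, 0.0]
finger_gap: 0.0606
```

```bash
python3 -c "
from h import *
print(ctrl.observe()['joint_vel'].round(3)); print(ctrl.job_done())"
```

```text
[-0.006  0.01   0.001  0.     0.     0.001]
the job is handed in; nothing more can be done
None
```

All four bottles are standing upright in their matching trays, and I handed the job in at about 27.4 s. I moved them in the listed order: large round, small round, square, oblong. Each was held by its cap and lowered until it touched the tray floor. The highest reading on any set-down was about 17 N, on the square bottle.

- **Final check:** the last scene picture shows every bottle inside its tray rim, with the jars and orange bottles where they started. The arm was clear and nearly still at hand-in. The arm hid the square and oblong trays from the top camera, so those two rest on the scene view and on the wrist views taken while placing them.
- **Missed first grasp:** the fingertips actually end about 30 mm above the reported TCP. The first close on the large bottle therefore shut above its cap without touching it. I went lower and allowed for the offset on every later grasp.
- **Oblong bottle:** it sat about 5 mm off-centre just before touchdown, so I corrected that before lowering. The square bottle looks slightly off-centre in the last picture but is inside its tray.

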